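# Clear the clamp dogs from a crank-worked bench fixture

## Robot

A 6-joint arm with a two-finger parallel gripper is mounted at the origin on the work surface. World frame = base frame: x ahead of the robot, y to its left, z up, the work surface at z = 0. Lengths are in m, angles in rad, forces in N, time in s.
With the tool pointing down it reaches from about 0.225 to 0.725 m from the base axis. Payload 3.1 kg.
Tool frame: the origin (TCP) lies on the centre line of the jaws, within the pads' length; the fingertips stand 14 mm ahead of it and the grasp point (between the pads) lies 5 mm behind it; z points along the fingers, y is the direction in which the jaws open and shut (so a half turn about z gives the same grasp; the last joint's range is limited). The gripper opens to 85 mm and grips with 20 to 120 N. Pads are 22 mm wide; open, the fingers measure 114 mm over their backs; the gripper's body (76 mm by 85 mm) begins 54 mm behind the grasp point. The pads swing forward as they close: fully open they stand 13 mm farther back than shut.
Start: joints at [-1.255, 0.048, 0.099, 1.622, 0, 1.443], TCP at [0.225, -0.474, 0.245] pointing down, gripper open.
Joint ranges: [-2.91, 2.91], [-0.99, 1.94], [-1.21, 1.42], [-2.12, 2.29], [-1.49, 1.47], [-3.14, 3.14]. Speed limits (rad/s): [2.79, 2.79, 3.14, 3.14, 3.14, 3.14].

## Interface

Orientations are given as a rotation vector (axis times angle).
In Python, from bench import env, capture, calibration, spotter gives the robot as it stands. The module is installed in compiled form; this text tells all that it offers.
- The arm moves only by the shell command python3 -m crank 'ROWS'. ROWS is JSON, a list that holds one entry, the list of rows, each a list of 5 numbers: the opening, from -1 (shut) to 1 (fully open), then the shift along the tool's x, y, z in cm, then the turn about the tool's z in rad. A call has 1 to 12 rows; each row is the pose to reach, as a shift and turn from the pose measured when the call began, along the tool's axes at that moment; what a row does not reach only later rows make up. A row lasts 1/8 s, in which the tool goes at most 62.5 mm and 10.7 degrees, less where a joint would pass 70% of its speed; a pose out of reach is approached as far as the arm can. A call with a gripper value outside its range is refused whole. The fingers move at their own pace and stop on an object; the grip force is fixed at half the most. Time passes only in rows, so rows that repeat a pose let the fingers close. It gives the time, the measured TCP pose, the force and the opening at its end, in the units of the state.
- env.get_obs(): the state, without advancing time (a new reading comes with each control period).
- capture(name): name is "scene" or "top"; returns (picture, depth): 400x640x3 uint8, red, green, blue; 400x640 float32, m along the optical axis (not along the pixel's ray), 0 where there is no reading.
- calibration(name): a dict with "K" (3x3 intrinsics, pixels), "k1" (the pictures are not rectified: a ray, as slopes to the right and down, at radius r is drawn at 1 + k1 r^2 times it, then the intrinsics apply), "world_to_cam" (4x4, takes a point from world to camera coordinates). Camera axes: x right, y up, looking along -z (the intrinsics and any distortion apply to the point x, -y, -z); pixel columns grow to the right and rows downward; lengths in m; the calibration is good to about 2 mm. A picture is of the moment at which its call begins. calibration takes no time and is no camera call.
- env.finish_job(): hands the job in, once; it reports no verdict.
Trained networks look in the newest picture that a camera, given by its name, has taken for a name from the list of things; names that differ only in an ending like _2 or _b are one class to them, and where a whole thing is asked for, a point or a joint stands for the part that bears it (a point fixed in the world has none). Each returns a list of dicts, best first, with "p" (0 to 1); they miss things now and then, are a little off and sometimes report something else, mostly with a low value. They report only what shows in the picture. A call takes as long as a camera call.
- spotter.find_in(label, camera): "position" ([column, row] in pixels, amid what is visible of it).
- spotter.trace(label, camera): "pixels" (400x640 bool, what is visible of it) and "position" ([column, row] in pixels, amid what is visible of it).
- spotter.landmark_of(label, camera): "position" ([column, row] in pixels: a listed point, or the origin of a listed thing).
The state is a dict: "time_s": time; "joints": joint angles; "qvel": joint speeds; "effort": joint torques, N m; "tcp_pos": TCP position; "ee_rot": TCP orientation; "wrist_force": force on the tool from outside, world axes, zero at the start; "moment": the same for the moment, N m; "width": finger opening in m.
Only numpy, scipy, OpenCV 4.12 (cv2) and the standard library are available. Lean on these libraries where they do the work, as an engineer would, in place of code of your own. Each camera call takes 0.05 s, during which the arm holds its last target.

## Task

Clear the work-holding fixture: swing its folded crank handle up until it snaps upright, crank the wheel counter-clockwise to run the jaw fully back from the mouth of the T-slot, then slide every clamp dog along the slot and out of its mouth and put them all in the white tray. When they are all in the tray, crank the jaw fully home again and fold the handle back down flat over the wheel. Do not disturb the bottle, meter, screwdriver and motor standing around.

Things in the scene. Friction and masses are not known exactly. Their poses are not given: they have to be found in the camera images.
- fixture: Fixture fixed to the bench, its place and yaw vary: green base 120 (x) by 450 (y) by 12 mm. Origin at bench level, base spans y -155 to +295. A steel T-slot rail, 59 mm wide, its top 27 mm above the bench, lies along its y axis at x = 0 from y = -140 (closed) to +40 mm (open mouth). Beyond the mouth (+y) come the jaw, then the crank wheel.
- mouth (a point): Open end of the T-slot, on the slot floor at its centre line, 12 mm above the bench; the base beyond it is level with that floor. y along the slot and out of it, x across, z up. Slot inside 35 mm wide, 9 mm high, under two 6 mm lips with a 16 mm gap, so a dog can leave only through the mouth: its centre at least 17 mm beyond this point.
- jaw (a joint): Steel jaw block (75 mm across the slot, 30 mm along it) sliding along fixture +y on the base, 0 = home, its near face 2 mm beyond the mouth and blocking it; 0.075 m = fully back. Only the crank wheel drives it: 0.010 m per rad of wheel.
- jaw_top (a point): Centre of the jaw's top face, 38 mm above the bench.
- wheel (a joint): Crank wheel: dark steel disc, 100 mm diameter, upright axis, disc top 54 mm above the bench. 0 = jaw home, 7.5 rad = jaw fully back (stops at both ends); grows counter-clockwise from above. Light friction. A heel on the folded handle sits between two posts on the base and locks the wheel there until the handle is up; it folds back in only with the wheel within 0.05 rad of 0.
- wheel_axis (a point): Point on the wheel's upright axis, 78 mm above the bench (the height of the handle pivot).
- handle (a joint): Folding crank handle. 0 = folded, level across the wheel from its pivot towards the wheel's axis; 1.57 rad = upright, at its stop and latched. It turns about a level pivot tangent to the wheel. Over the last 0.4 rad a spring pawl resists (about 0.2 N m), then snaps behind it and holds it up; below that it falls down folded if let go.
- handle_pivot (a point): The handle's pivot axis, 65 mm from the wheel axis, 78 mm above the bench; it goes round with the wheel. At wheel 0 it lies on the fixture's +y side of the wheel axis, and the pivot axis runs along fixture x.
- handle_grip (a point): Centre of the handle's black grip sleeve, 42 mm from the pivot along the handle. Sleeve 20 mm diameter, 46 mm long, spins freely on the handle; when folded its underside is 14 mm above the disc, when upright its centre is 120 mm and its top 143 mm above the bench.
- tray: Loose white tray, 130 mm (x) by 180 mm (y), 25 mm high, walls and floor 4 mm, 0.5 kg; origin at the centre of its underside. It can get shifted.
- dog_a_post (a point): Centre of the round post of a steel clamp dog (three alike, two or three present, in a row in the slot). Square foot 30 x 30 x 6 mm, neck 12 mm diameter, post 22 mm diameter from 17 to 67 mm above the underside; this point is 42 mm above the underside (54 mm above the bench in the slot). z along the post, upwards; x, y along the foot sides. 0.18 kg.
- dog_b_post (a point): Centre of the round post of a steel clamp dog (three alike, two or three present, in a row in the slot). Square foot 30 x 30 x 6 mm, neck 12 mm diameter, post 22 mm diameter from 17 to 67 mm above the underside; this point is 42 mm above the underside (54 mm above the bench in the slot). z along the post, upwards; x, y along the foot sides. 0.18 kg.
- dog_c_post (a point): Centre of the round post of a steel clamp dog (three alike, two or three present, in a row in the slot). Square foot 30 x 30 x 6 mm, neck 12 mm diameter, post 22 mm diameter from 17 to 67 mm above the underside; this point is 42 mm above the underside (54 mm above the bench in the slot). z along the post, upwards; x, y along the foot sides. 0.18 kg.
- bottle: Clear bottle, 60 mm diameter, 190 mm tall; origin under its centre. Bystander.
- meter: Yellow hand meter, 75 x 140 x 34 mm, lying; origin under its centre. Bystander.
- screwdriver: Screwdriver lying on the bench; origin under its middle. Bystander.
- motor: Small round motor, 70 mm diameter, 77 mm tall with shaft; origin under its centre. Bystander.

How it is judged:
By the outcome, as a careful person would: the job done as asked, in the order asked, and still so for the second after the job is handed in, with the robot touching nothing.
Of dog_a, dog_b, dog_c only 2 to 3 are there at a start; the rules pass over those that are not, and their reading is None.
At some moment in a run one of tray may be knocked a few centimetres aside while the robot is not near it.
Once in a run the grip may slacken for a moment while it holds something.
It also fails if it takes over 208 s, if anything falls off the work surface, if the arm or the gripper's body presses on something with over 40 N, if the wrist force passes 120 N, or if a joint passes its speed limit or range.

## Working session

There is one attempt and no reset: what is moved stays moved. The work goes in short steps, Python scripts to look and compute and a shell command to move; the robot and the scene stay as the last step left them, time stands still between calls to the robot, and variables do not carry over. Pictures are saved under pics/ and viewed, and the job is handed in when it is done.

```bash
mkdir -p pics; cat > h.py <<'E'
import numpy as np, cv2
from bench import env, capture, calibration, spotter
from scipy.spatial.transform import Rotation as R
def save(n,img): cv2.imwrite('pics/'+n+'.png',cv2.cvtColor(img,cv2.COLOR_RGB2BGR))
def ray(cam,px):
    c=calibration(cam);K=np.array(c['K']);k1=c['k1'];T=np.array(c['world_to_cam'])
    d=np.array([(px[0]-K[0,2])/K[0,0],(px[1]-K[1,2])/K[1,1]])
    u=d.copy()
    for _ in range(30): u=d/(1+k1*(u@u))
    dc=np.array([u[0],-u[1],-1.0]); Ri=T[:3,:3].T
    return -Ri@T[:3,3], Ri@dc   # depth multiplies dir
def atz(cam,px,z):
    o,d=ray(cam,px); return o+d*(z-o[2])/d[2]
def atdepth(cam,px,dep):
    o,d=ray(cam,px); return o+d*dep
def proj(cam,p):
    c=calibration(cam);K=np.array(c['K']);k1=c['k1'];T=np.array(c['world_to_cam'])
    q=T[:3,:3]@np.asarray(p)+T[:3,3]; u=np.array([q[0],-q[1]])/-q[2]; u=u*(1+k1*(u@u))
    return np.array([K[0,0]*u[0]+K[0,2],K[1,1]*u[1]+K[1,2]])
def tool():
    s=env.get_obs(); return np.array(s['tcp_pos']),R.from_rotvec(s['ee_rot']).as_matrix()
def show():
    s=env.get_obs(); p,M=tool()
    print('t',round(s['time_s'],2),'tcp',np.round(p,4),'x',np.round(M[:,0],3),'y',np.round(M[:,1],3),'z',np.round(M[:,2],3),'F',np.round(s['wrist_force'],1),'w',round(s['width'],4),'j',np.round(s['joints'],2))
def rel(target,yaw_dir=None):
    """shift in cm in tool axes, and turn so tool y aligns with yaw_dir (2d, mod pi)"""
    p,M=tool(); print('shift cm',np.round(M.T@(np.asarray(target)-p)*100,2))
    if yaw_dir is not None:
        d=M.T@np.array([yaw_dir[0],yaw_dir[1],0]); a=np.arctan2(-d[0],d[1]); a=(a+np.pi/2)%np.pi-np.pi/2
        print('turn',round(a,3))
E
cat > a.py <<'E'
from h import *
show()
for c in ('top','scene'):
    im,dp=capture(c); save(c+'0',im); np.save(c+'0.npy',dp)
    cc=calibration(c); print(c,np.round(cc['K'],1).tolist(),cc['k1'],np.round(cc['world_to_cam'],3).tolist())
    for l in ['mouth','jaw_top','wheel_axis','handle_pivot','handle_grip','dog_a_post','tray','fixture','bottle','meter','screwdriver','motor']:
        print(l,[(np.round(r['position'],1).tolist(),round(r['p'],2)) for r in spotter.landmark_of(l,c)][:5])
E
python3 a.py
```

```text
t 0.0 tcp [ 0.2252 -0.4736  0.2441] x [0.903 0.429 0.   ] y [ 0.429 -0.903 -0.002] z [-0.001  0.002 -1.   ] F [-0.1 -0.1  0. ] w 0.0854 j [-1.25  0.05  0.1   1.62  0.    1.44]
top [[369.9, 0.0, 319.4], [0.0, 369.9, 201.4], [0.0, 0.0, 1.0]] -0.06169027204328955 [[0.026, -1.0, 0.006, 0.021], [0.971, 0.026, 0.237, -0.592], [-0.237, -0.001, 0.972, -1.042], [0.0, 0.0, 0.0, 1.0]]
mouth [([311.0, 232.8], 0.89)]
jaw_top [([308.6, 232.3], 0.81)]
wheel_axis [([253.3, 231.9], 0.79)]
handle_pivot [([232.2, 228.6], 0.85), ([204.2, 274.1], 0.2)]
handle_grip [([245.3, 229.9], 0.58)]
dog_a_post [([368.0, 228.4], 0.64)]
tray [([432.8, 226.7], 0.83)]
fixture [([324.3, 232.4], 0.93), ([243.9, 228.3], 0.18)]
bottle [([374.0, 152.8], 0.81)]
meter [([205.2, 273.6], 0.61)]
screwdriver [([385.5, 282.6], 0.69)]
motor [([316.7, 151.6], 0.78)]
scene [[417.7, 0.0, 324.4], [0.0, 417.7, 196.1], [0.0, 0.0, 1.0]] 0.009265123114700841 [[0.548, 0.836, -0.017, -0.349], [-0.456, 0.316, 0.832, 0.179], [0.701, -0.448, 0.555, -1.713], [0.0, 0.0, 0.0, 1.0]]
mouth [([285.2, 203.0], 0.59), ([317.3, 205.9], 0.58)]
jaw_top [([236.7, 202.0], 0.57), ([322.1, 194.5], 0.5)]
wheel_axis [([354.8, 166.8], 0.71)]
handle_pivot [([370.0, 161.9], 0.58)]
handle_grip [([313.5, 275.9], 0.43), ([360.5, 167.2], 0.39)]
dog_a_post []
tray [([204.7, 255.3], 0.66), ([369.3, 161.1], 0.63)]
fixture [([306.5, 207.3], 0.6)]
bottle [([312.4, 276.0], 0.7)]
meter [([367.9, 163.4], 0.78)]
screwdriver [([235.6, 206.3], 0.7)]
motor [([364.6, 247.3], 0.64)]
```

```bash
python3 - <<'E'
import cv2
for c,(a,b,d,e) in {'top':(120,330,170,500),'scene':(120,320,150,450)}.items():
    im=cv2.imread(f'pics/{c}0.png')[a:b,d:e]
    im=cv2.resize(im,None,fx=2.4,fy=2.4,interpolation=cv2.INTER_CUBIC); print(im.shape); cv2.imwrite(f'pics/{c}0z.png',im)
E
```

```text
(504, 792, 3)
(480, 720, 3)
```

View pics/top0z.png

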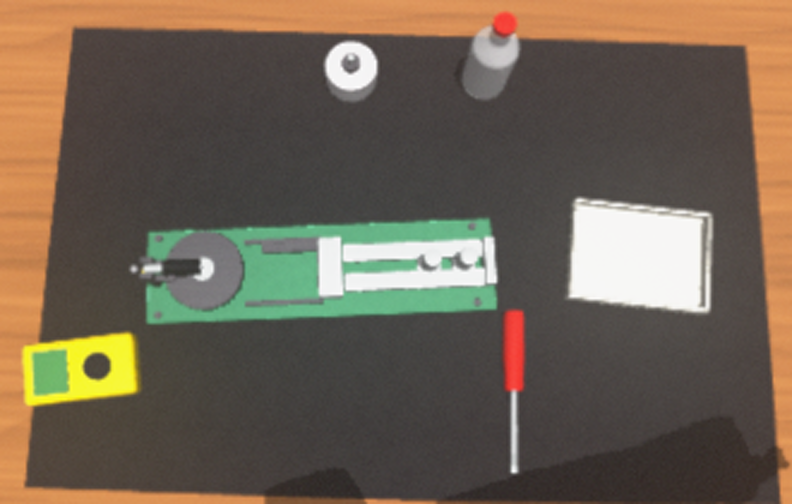

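View pics/scene0z.png

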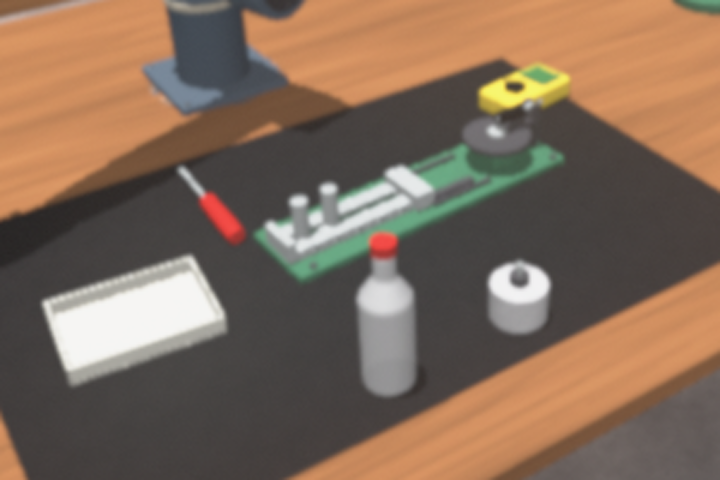

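The pictures show two dogs (zoomed at 429,258 and 465,257), the jaw home, and the handle folded with its pivot on the far left. The tray is on the right.

```bash
cat > fx.py <<'E'
from h import *
im=cv2.cvtColor(cv2.imread('pics/top0.png'),cv2.COLOR_BGR2HSV)
m=((im[...,0]>60)&(im[...,0]<95)&(im[...,1]>80)).astype(np.uint8)
n,l,st,_=cv2.connectedComponentsWithStats(m); print(st[1:][st[1:,4]>50])
m=np.zeros_like(m)+0
k=1+np.argmax(st[1:,4]); ys,xs=np.where(l==k)
P=np.array([atz('top',(x,y),.012)[:2] for x,y in zip(xs,ys)])
r=cv2.minAreaRect((P*1000).astype(np.float32)); print('rect',r); print(cv2.boxPoints(r))
for nm,px,z in [('mouth',(311,232.8),.012),('jaw',(308.6,232.3),.038),('waxis',(253.3,231.9),.078),('piv',(232.2,228.6),.078),('grip',(245.3,229.9),.078),('fix',(324.3,232.4),0),('dog?',(368,228.4),.054),('tray',(432.8,226.7),0),('bottle',(374,152.8),0),('meter',(205.2,273.6),0),('sd',(385.5,282.6),0),('motor',(316.7,151.6),0)]:
    print(nm,np.round(atz('top',px,z),4))
for nm,px,z in [('waxis',(354.8,166.8),.078),('piv',(370,161.9),.078),('grip',(360.5,167.2),.078),('motor',(364.6,247.3),0)]:
    print('scene',nm,np.round(atz('scene',px,z),4))
dp=np.load('top0.npy')
for c,r_ in [(348.5,224.5),(348.5,227),(363.5,224.5),(363.5,227)]:
    d=dp[int(round(r_)),int(round(c))]; print((c,r_),np.round(atdepth('top',(c,r_),d),4), np.round(atz('top',(c,r_),.079),4))
# tray rect by white mask
b,g,rr=cv2.split(cv2.imread('pics/top0.png'))
w=((rr>200)&(g>200)&(b>190)).astype(np.uint8); n,l,st,_=cv2.connectedComponentsWithStats(w)
for k in range(1,n):
    if st[k,4]>1000 and st[k,0]>390 and st[k,0]<460:
        ys,xs=np.where(l==k); P=np.array([atz('top',(x,y),.02)[:2] for x,y in zip(xs,ys)])
        print('tray',cv2.minAreaRect((P*1000).astype(np.float32)))
E
python3 fx.py
```

```text
[[ 231  211  146   44 2550]
 [ 231  216   20   12  121]
 [ 313  229   30    5  107]
 [ 565  251   65   76 1942]
 [   5  281   44   48 1361]
 [   5  285   14   23  120]]
rect ((505.0362243652344, 84.80825805664062), (120.34769439697266, 449.2535095214844), 3.8371942043304443)
[[ 429.9649   304.90454]
 [ 460.02966 -143.34186]
 [ 580.10754 -135.28802]
 [ 550.0428   312.95837]]
mouth [0.5041 0.0604 0.012 ]
jaw [0.5014 0.0672 0.038 ]
waxis [0.4918 0.2283 0.078 ]
piv [0.4998 0.2913 0.078 ]
grip [0.4971 0.2523 0.078 ]
fix [0.5083 0.019  0.    ]
dog? [ 0.5154 -0.1114  0.054 ]
tray [ 0.5352 -0.3254  0.    ]
bottle [ 0.7792 -0.1402  0.    ]
meter [0.3699 0.3826 0.    ]
sd [ 0.3579 -0.1718  0.    ]
motor [0.7779 0.0502 0.    ]
scene waxis [0.474 0.234 0.078]
scene piv [0.4768 0.2985 0.078 ]
scene grip [0.4875 0.2484 0.078 ]
scene motor [0.7578 0.06   0.    ]
(348.5, 224.5) [ 0.5212 -0.0506  0.0792] [ 0.5212 -0.0506  0.079 ]
(348.5, 227) [ 0.5139 -0.0507  0.0782] [ 0.5138 -0.0506  0.079 ]
(363.5, 224.5) [ 0.5218 -0.0944  0.0823] [ 0.5224 -0.0948  0.079 ]
(363.5, 227) [ 0.5149 -0.0948  0.0788] [ 0.5149 -0.0948  0.079 ]Traceback (most recent call last):
  File "fx.py", line 21, in <module>
    ys,xs=np.where(l==k); P=np.array([atz('top',(x,y),.02)[:2] for x,y in zip(xs,ys)])
                                      ~~~^^^^^^^^^^^^^^^^^
  File "h.py", line 13, in atz
    o,d=ray(cam,px); return o+d*(z-o[2])/d[2]
        ~~~^^^^^^^^
  File "h.py", line 6, in ray
    c=calibration(cam);K=np.array(c['K']);k1=c['k1'];T=np.array(c['world_to_cam'])
ValueError: time passes only in moves, steps and waits
```

```bash
python3 - <<'E'
s=open('h.py').read()
s=s.replace("def save","_C={}\n_cal=calibration\ndef calibration(n):\n    if n not in _C:\n        c=_cal(n); _C[n]={k:np.array(v) for k,v in c.items()}\n    return _C[n]\ndef save",1)
s+='''
O=np.array([.5097,.0150]);EY=np.array([-.0669,.9978]);EX=np.array([.9978,.0669])
def F2W(x,y,z): return np.array([*(O+EX*x+EY*y),z])
def W2F(p): d=np.asarray(p)[:2]-O; return np.array([d@EX,d@EY])
'''
open('h.py','w').write(s)
E
cat > g.py <<'E'
from h import *
dp=np.load('top0.npy')
pts=[]
vv,uu=np.mgrid[120:330,170:500]
W=np.array([[*atdepth('top',(u,v),dp[v,u])] for u,v in zip(uu.ravel(),vv.ravel()) if dp[v,u]>0])
f=np.array([W2F(p) for p in W]); z=W[:,2]
def sel(x0,x1,y0,y1,z0,z1): return (f[:,0]>x0)&(f[:,0]<x1)&(f[:,1]>y0)&(f[:,1]<y1)&(z>z0)&(z<z1)
def rep(n,s): q=f[s]*1000; print(n,s.sum(),'min',np.round(q.min(0),1),'max',np.round(q.max(0),1),'mean',np.round(q.mean(0),1),'z',np.round(np.median(z[s])*1000,1))
s=sel(-.08,.08,.13,.32,.048,.060); rep('disc',s)
c=cv2.minEnclosingCircle((f[s]*1000).astype(np.float32)); print(c)
rep('handle',sel(-.03,.03,.13,.32,.073,.1))
rep('jaw',sel(-.06,.06,.02,.12,.033,.045))
rep('rail',sel(-.06,.06,-.16,.038,.022,.032))
for a,b in((-.09,-.05),(-.15,-.09)): rep('dog',sel(-.03,.03,a,b,.072,.09))
# tray
t=(W[:,1]<-.2)&(z>.018)&(z<.035)&(W[:,0]>.4)&(W[:,0]<.68); r=cv2.minAreaRect((W[t][:,:2]*1000).astype(np.float32)); print('tray',r)
s=(W[:,1]>-.25)&(z>.03)
E
python3 g.py
```

```text
disc 733 min [-48.7 165.5] max [ 49.7 282.7] mean [ -1.7 211.1] z 54.9
((-2.0921390056610107, 224.77120971679688), 59.36690139770508)
handle 186 min [-13.7 214.6] max [ 13.1 300.8] mean [ -1.1 253.7] z 84.7
jaw 243 min [-37.7  26.5] max [37.  71.8] mean [-1.3 56.6] z 39.0
rail 765 min [ -30.  -149.2] max [29.4 37.2] mean [ -1.6 -49.4] z 27.5
dog 45 min [ -9.7 -79.7] max [  8.6 -61.2] mean [ -0.5 -70.2] z 78.7
dog 43 min [ -10.8 -123.5] max [  10.1 -105.1] mean [  -0.8 -114.4] z 78.8
tray ((533.5881958007812, -330.83404541015625), (178.97962951660156, 131.56861877441406), 84.80880737304688)
```

```bash
sed -i 's/O=np.array(\[.5097,.0150\])/O=np.array([.5087,.0149]);WY=.2148/' h.py; python3 - <<'E'
from h import *
show(); t=F2W(0,WY+.023,.20); print(t); rel(t,EX)
E
```

```text
t 1.3 tcp [ 0.2254 -0.4741  0.2453] x [0.903 0.429 0.   ] y [ 0.429 -0.903 -0.   ] z [ 0.  0. -1.] F [ 0.  -0.6  0.4] w 0.0853 j [-1.25  0.05  0.1   1.62  0.    1.44]
[0.49279118 0.25217684 0.2       ]
shift cm [ 55.33 -54.11   4.53]
turn -1.194
```

```bash
python3 -m crank '[[[1,4,-4,0,-0.1],[1,8,-8,0,-0.2],[1,12,-12,0,-0.3],[1,16,-16,0,-0.4],[1,20,-20,0,-0.5],[1,24,-24,0,-0.6],[1,28,-28,0,-0.7],[1,32,-32,0,-0.8],[1,36,-35.5,1,-0.9],[1,40,-39.5,1,-1.0],[1,44,-43.5,1,-1.1],[1,48,-47,1,-1.194]]]'
python3 -m crank '[[[1,0,0,0,0]]]'
python3 - <<'E'
from h import *
show(); t=F2W(0,WY+.023,.20);  rel(t,EX)
E
```

```text
time_s: 2.8
tcp_pos: [0.4574, 0.1585, 0.2355]
ee_rot: [2.141, 2.298, 0.001]
wrist_force: [0.8, -1.0, -0.2]
width: 0.0852
time_s: 2.92
tcp_pos: [0.4578, 0.1613, 0.2347]
ee_rot: [-2.135, -2.304, -0.0]
wrist_force: [-0.4, -0.6, -0.7]
width: 0.0852
t 2.92 tcp [0.4578 0.1613 0.2347] x [-0.076  0.997  0.   ] y [ 0.997  0.076 -0.   ] z [-0.  0. -1.] F [-0.4 -0.6 -0.7] w 0.0852 j [ 0.2  -0.06 -0.03  1.6   0.    1.69]
shift cm [8.79 4.18 3.47]
turn 0.009
```

```bash
python3 -m crank '[[[1,4.4,2.1,1,0.009],[1,8.8,4.2,3,0.009],[1,8.8,4.2,6,0.009],[1,8.8,4.2,9,0.009],[1,8.8,4.2,12,0.009],[1,8.8,4.2,14.5,0.009],[1,8.8,4.2,15.6,0.009],[1,8.8,4.2,15.6,0.009]]]'
python3 - <<'E'
from h import *
show(); t=F2W(0,WY+.023,.077);  rel(t,EX)
im,_=capture('scene'); save('s1',cv2.resize(im[120:320,240:440],None,fx=3,fy=3,interpolation=cv2.INTER_CUBIC))
E
```

```text
time_s: 3.92
tcp_pos: [0.4925, 0.2514, 0.0783]
ee_rot: [-2.146, -2.293, 0.002]
wrist_force: [-0.3, -0.4, -0.8]
width: 0.0855
t 3.92 tcp [0.4925 0.2514 0.0783] x [-0.066  0.998 -0.   ] y [ 0.998  0.066 -0.002] z [-0.002 -0.    -1.   ] F [-0.3 -0.4 -0.8] w 0.0855 j [ 0.35  0.15 -0.12  1.3   0.    1.86]
shift cm [0.08 0.04 0.13]
turn -0.001
```

View pics/s1.png

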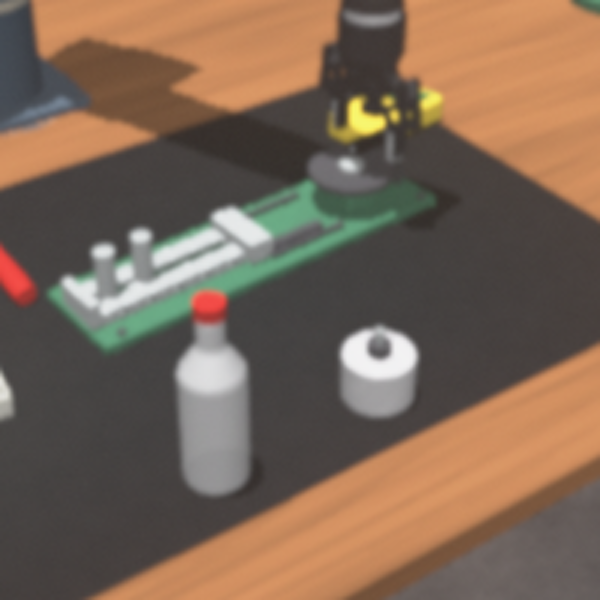

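The gripper is straddling the handle over the wheel (about 375,150 in the crop). Closing.

```bash
python3 -m crank '[[[-1,0,0,0.1,0],[-1,0,0,0.1,0],[-1,0,0,0.1,0],[-1,0,0,0.1,0],[-1,0,0,0.1,0],[-1,0,0,0.1,0]]]'; python3 -c "
from h import *
show()"
```

```text
time_s: 4.72
tcp_pos: [0.4926, 0.2519, 0.0788]
ee_rot: [-2.146, -2.294, 0.0]
wrist_force: [-4.8, -1.3, 5.1]
width: 0.018
t 4.72 tcp [0.4926 0.2519 0.0788] x [-0.067  0.998  0.   ] y [ 0.998  0.067 -0.001] z [-0.001  0.    -1.   ] F [-4.8 -1.3  5.1] w 0.018 j [ 0.35  0.15 -0.12  1.3   0.    1.86]
```

```bash
python3 -m crank '[[[-1,0.02,0,-0.42,0],[-1,0.08,0,-0.83,0],[-1,0.19,0,-1.24,0],[-1,0.33,0,-1.64,0],[-1,0.52,0,-2.0,0],[-1,0.73,0,-2.37,0],[-1,0.99,0,-2.7,0],[-1,1.27,0,-3.01,0],[-1,1.27,0,-3.01,0]]]'; python3 -c "
from h import *
show()
im,_=capture('scene'); save('s2',cv2.resize(im[100:220,290:440],None,fx=4,fy=4,interpolation=cv2.INTER_CUBIC))"
```

```text
time_s: 5.85
tcp_pos: [0.4909, 0.2651, 0.1081]
ee_rot: [-2.144, -2.293, 0.002]
wrist_force: [1.7, 5.3, -16.2]
width: 0.0175
t 5.85 tcp [0.4909 0.2651 0.1081] x [-0.067  0.998  0.001] y [ 0.998  0.067 -0.003] z [-0.003  0.001 -1.   ] F [  1.7   5.3 -16.2] w 0.0175 j [ 0.37  0.15 -0.07  1.36  0.    1.88]
```

View pics/s2.png

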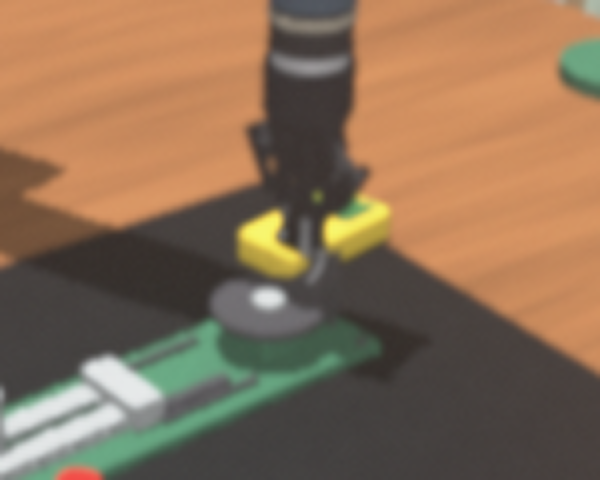

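```bash
python3 -m crank '[[[-1,0.3,0,-0.3,0],[-1,0.66,0,-0.55,0],[-1,1.0,0,-0.75,0],[-1,1.4,0,-0.93,0],[-1,1.8,0,-1.05,0],[-1,2.2,0,-1.15,0],[-1,2.6,0,-1.2,0],[-1,3.0,0,-1.2,0],[-1,3.2,0,-1.2,0],[-1,3.3,0,-1.2,0],[-1,3.3,0,-1.2,0]]]'; python3 -c "
from h import *
show(); print(W2F(tool()[0]))
im,_=capture('scene'); save('s3',cv2.resize(im[100:220,290:440],None,fx=4,fy=4,interpolation=cv2.INTER_CUBIC))"
```

```text
time_s: 7.28
tcp_pos: [0.4908, 0.2997, 0.1239]
ee_rot: [-2.144, -2.294, -0.01]
wrist_force: [0.5, -0.1, 0.3]
width: -0.0002
t 7.28 tcp [0.4908 0.2997 0.1239] x [-0.068  0.998  0.005] y [0.998 0.068 0.004] z [ 0.003  0.005 -1.   ] F [ 0.5 -0.1  0.3] w -0.0002 j [ 0.43  0.18 -0.    1.39  0.    1.93]
[0.00118633 0.28537418]
```

View pics/s3.png

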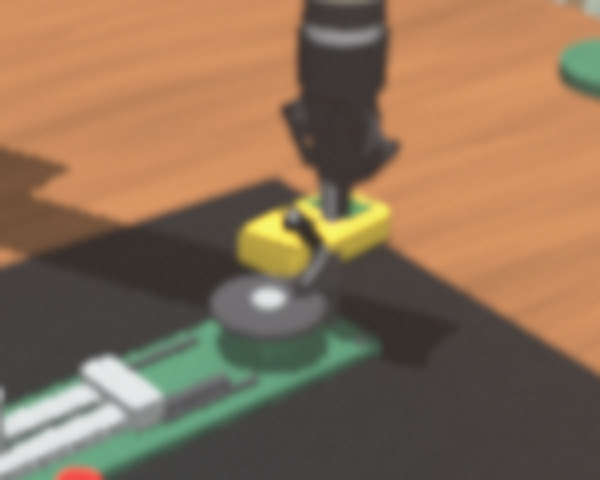

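```bash
python3 -m crank '[[[-1,0,0,-4,0],[-1,0,0,-6,0],[-1,0,0,-6,0],[-1,0,0,-6,0]]]'; python3 -c "
from h import *
show(); print(W2F(tool()[0]))
im,_=capture('scene'); save('s4',cv2.resize(im[100:220,290:440],None,fx=4,fy=4,interpolation=cv2.INTER_CUBIC))
im,dp=capture('top'); save('t4',cv2.resize(im[180:280,200:350],None,fx=4,fy=4,interpolation=cv2.INTER_CUBIC))"
```

```text
time_s: 7.82
tcp_pos: [0.4902, 0.2993, 0.1829]
ee_rot: [-2.144, -2.294, -0.008]
wrist_force: [0.7, 0.2, -0.8]
width: -0.0001
t 7.83 tcp [0.4902 0.2993 0.1829] x [-0.068  0.998  0.005] y [0.998 0.068 0.003] z [ 0.002  0.005 -1.   ] F [ 0.7  0.2 -0.8] w -0.0001 j [0.43 0.17 0.1  1.5  0.   1.93]
[0.00051531 0.28498707]
```

View pics/s4.png

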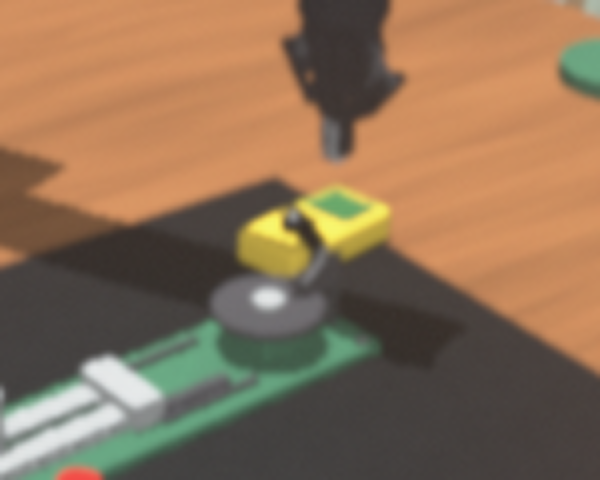

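View pics/t4.png

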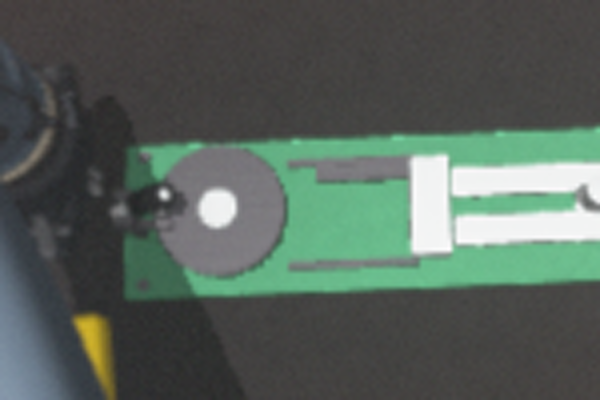

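```bash
python3 -m crank '[[[-1,-3,0,0,0],[-1,-6.5,0,0,0],[-1,-6.5,0,2,0],[-1,-6.5,0,4.5,0],[-1,-6.5,0,6.5,0],[-1,-6.5,0,6.5,0],[-1,-5.5,0,6.5,0],[-1,-4.5,0,6.5,0],[-1,-4,0,6.5,0],[-1,-3.5,0,6.5,0],[-1,-3,0,6.5,0],[-1,-2.7,0,6.5,0]]]'; python3 -c "
from h import *
show(); print(W2F(tool()[0]))
im,_=capture('scene'); save('s5',cv2.resize(im[100:220,290:440],None,fx=4,fy=4,interpolation=cv2.INTER_CUBIC))"
```

```text
time_s: 9.43
tcp_pos: [0.4912, 0.2725, 0.1166]
ee_rot: [-2.143, -2.294, -0.003]
wrist_force: [-0.1, -2.9, 0.8]
width: 0.0
t 9.43 tcp [0.4912 0.2725 0.1166] x [-0.068  0.998  0.003] y [ 0.998  0.068 -0.   ] z [-0.     0.003 -1.   ] F [-0.1 -2.9  0.8] w 0.0 j [ 0.39  0.15 -0.05  1.37  0.    1.89]
[-0.00026294  0.25823692]
```

View pics/s5.png

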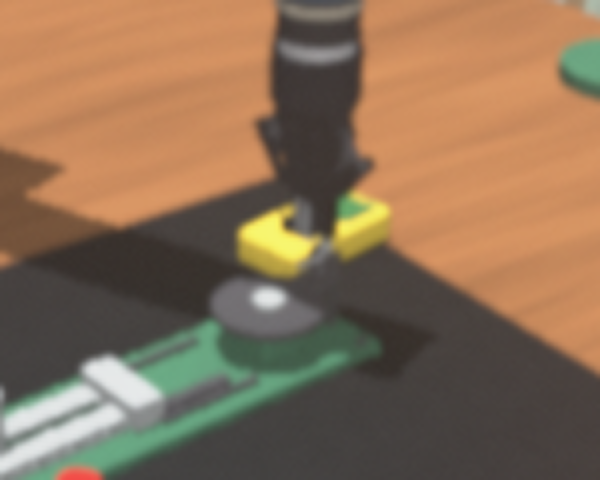

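```bash
python3 -m crank '[[[-1,0.2,0,0,0],[-1,0.4,0,0,0],[-1,0.5,0,0,0],[-1,0.5,0,0,0]]]';python3 -m crank '[[[-1,0.3,0,0,0],[-1,0.3,0,0,0]]]';python3 -m crank '[[[-1,0.3,0,0,0],[-1,0.3,0,0,0]]]'; python3 -c "
from h import *
show(); print(W2F(tool()[0]))
im,_=capture('scene'); save('s6',cv2.resize(im[100:220,290:440],None,fx=4,fy=4,interpolation=cv2.INTER_CUBIC))"
```

```text
time_s: 9.98
tcp_pos: [0.4911, 0.273, 0.1166]
ee_rot: [2.144, 2.29, -0.008]
wrist_force: [0.5, -11.6, 4.1]
width: 0.0002
time_s: 10.22
tcp_pos: [0.491, 0.2728, 0.1167]
ee_rot: [2.143, 2.284, -0.015]
wrist_force: [0.3, -9.4, 2.3]
width: -0.0001
time_s: 10.48
tcp_pos: [0.491, 0.2728, 0.1167]
ee_rot: [2.142, 2.279, -0.023]
wrist_force: [-0.5, -8.4, 2.8]
width: 0.0
t 10.47 tcp [0.491  0.2728 0.1167] x [-0.062  0.998 -0.02 ] y [ 0.998  0.062 -0.001] z [ 0.   -0.02 -1.  ] F [-0.5 -8.4  2.8] w 0.0 j [ 0.4   0.16 -0.03  1.38 -0.02  1.91]
[-0.00041421  0.25847271]
```

View pics/s6.png

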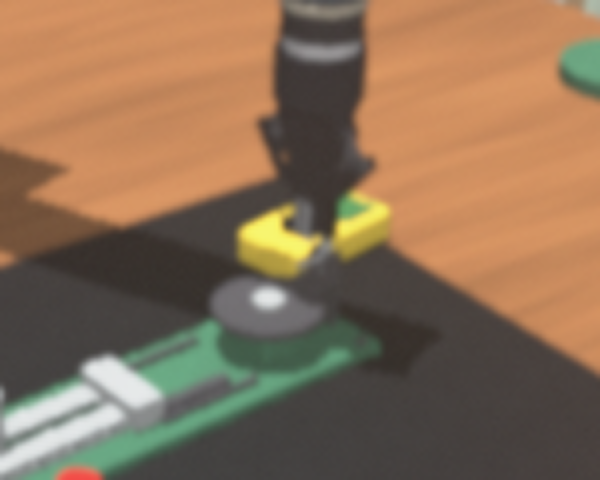

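```bash
python3 -m crank '[[[-1,0.8,0,0,0],[-1,0.8,0,0,0],[-1,0.8,0,0,0]]]';python3 -m crank '[[[-1,-2,0,0,0],[-1,-2,0,-2,0],[-1,-2,0,-5,0],[-1,-4,0,-10,0],[-1,-8,0,-10,0],[-1,-8,0,-10,0]]]'; python3 -c "
from h import *
show(); print(W2F(tool()[0]))
im,_=capture('scene'); save('s7',cv2.resize(im[100:220,290:440],None,fx=4,fy=4,interpolation=cv2.INTER_CUBIC))
im,dp=capture('top'); save('t7',cv2.resize(im[180:280,200:350],None,fx=4,fy=4,interpolation=cv2.INTER_CUBIC))
for v in range(205,245):
  for u in range(215,262):
    d=dp[v,u]
    if d>0:
      p=atdepth('top',(u,v),d)
      if p[2]>.12: print((u,v),np.round(W2F(p),4),round(p[2],4))
"
```

```text
time_s: 10.9
tcp_pos: [0.4912, 0.2733, 0.1169]
ee_rot: [2.139, 2.265, -0.039]
wrist_force: [0.3, -19.4, 5.7]
width: 0.0
time_s: 11.65
tcp_pos: [0.4965, 0.1958, 0.221]
ee_rot: [2.142, 2.261, -0.036]
wrist_force: [0.4, 0.8, -0.1]
width: -0.0001
t 11.65 tcp [0.4965 0.1958 0.221 ] x [-0.054  0.998 -0.035] y [0.999 0.054 0.002] z [ 0.003 -0.035 -0.999] F [ 0.4  0.8 -0.1] w -0.0001 j [ 0.27  0.08  0.08  1.58 -0.03  1.79]
[-1.09452217e-04  1.81348230e-01]
(215, 205) [-0.0612  0.1664] 0.6685
(216, 205) [-0.0613  0.165 ] 0.6687
(217, 205) [-0.0613  0.1638] 0.6682
(218, 205) [-0.0616  0.1621] 0.6696
(219, 205) [-0.0611  0.1614] 0.6671
(220, 205) [-0.0613  0.1599] 0.6676
(221, 205) [-0.0614  0.1585] 0.668
(222, 205) [-0.0612  0.1574] 0.6668
(223, 205) [-0.061   0.1563] 0.6657
(224, 205) [-0.0607  0.1553] 0.6642
(225, 205) [-0.0607  0.154 ] 0.6642
(226, 205) [-0.0604  0.153 ] 0.6626
(227, 205) [-0.0601  0.152 ] 0.6612
(228, 205) [-0.0613  0.1495] 0.6658
(229, 205) [-0.0606  0.1488] 0.6628
(230, 205) [-0.0604  0.1477] 0.6616
(231, 205) [-0.0606  0.1462] 0.6625
(232, 205) [-0.0606  0.1449] 0.6622

[... 28231 characters left out ...]
147  0.1404] 0.6673
(235, 244) [-0.1147  0.1391] 0.6672
(236, 244) [-0.1146  0.1381] 0.6658
(237, 244) [-0.1148  0.1365] 0.6669
(238, 244) [-0.1146  0.1356] 0.6651
(239, 244) [-0.1148  0.134 ] 0.6664
(240, 244) [-0.1147  0.1329] 0.665
(241, 244) [-0.1147  0.1317] 0.6645
(242, 244) [-0.1148  0.1302] 0.6652
(243, 244) [-0.1145  0.1294] 0.6627
(244, 244) [-0.1148  0.1278] 0.6643
(245, 244) [-0.1142  0.1273] 0.6597
(246, 244) [-0.1141  0.1263] 0.658
(247, 244) [-0.1139  0.1252] 0.6565
(248, 244) [-0.1135  0.1246] 0.6527
(249, 244) [-0.1135  0.1232] 0.6526
(250, 244) [-0.1128  0.1229] 0.647
(251, 244) [-0.1116  0.1231] 0.6377
(252, 244) [-0.1102  0.1237] 0.6264
(253, 244) [-0.1088  0.1241] 0.6152
```

View pics/s7.png

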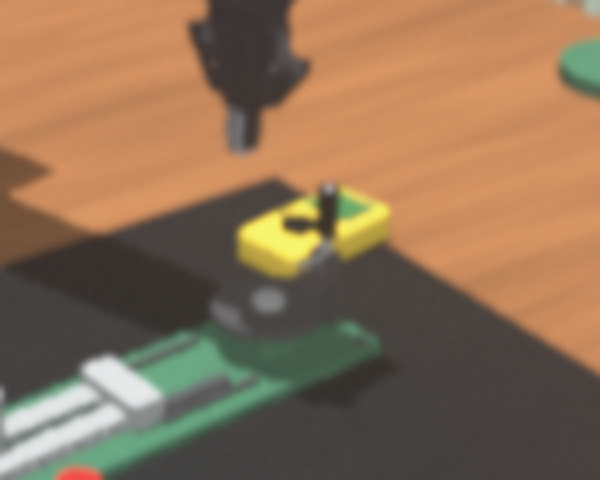

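View pics/t7.png

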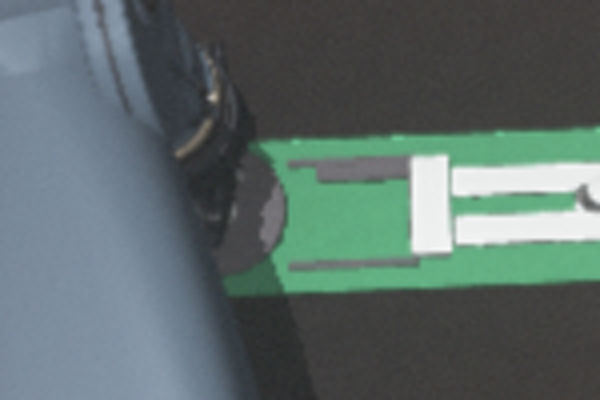

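The push upright worked: at (328,210) in the scene crop the handle now stands vertical. Next I grasp it from above.

```bash
python3 -c "
from h import *
rel(F2W(0,WY+.065,.2),EX);rel(F2W(0,WY+.065,.12),EX)"
```

```text
shift cm [ 9.76 -0.01  1.61]
turn -0.011
shift cm [ 1.004e+01 -1.000e-02  9.600e+00]
turn -0.011
```

```bash
python3 -m crank '[[[1,4,0,0,0],[1,8,0,0.5,0],[1,9.8,0,1.6,-0.011],[1,9.85,0,4,-0.011],[1,9.95,0,6.5,-0.011],[1,10,0,8.5,-0.011],[1,10.04,0,9.6,-0.011],[1,10.04,0,9.6,-0.011]]]'; python3 -c "
from h import *
show();rel(F2W(0,WY+.065,.12),EX)"; python3 -m crank '[[[-1,0,0,0,0],[-1,0,0,0,0],[-1,0,0,0,0],[-1,0,0,0,0],[-1,0,0,0,0],[-1,0,0,0,0]]]'; python3 -c "
from h import *
show();print(W2F(tool()[0]))
im,_=capture('scene'); save('s8',cv2.resize(im[100:220,290:440],None,fx=4,fy=4,interpolation=cv2.INTER_CUBIC))"
```

```text
time_s: 12.75
tcp_pos: [0.489, 0.2937, 0.1184]
ee_rot: [2.129, 2.278, -0.043]
wrist_force: [-0.2, -1.1, 0.1]
width: 0.0854
t 12.75 tcp [0.489  0.2937 0.1184] x [-0.068  0.997 -0.036] y [ 0.998  0.068 -0.004] z [-0.002 -0.036 -0.999] F [-0.2 -1.1  0.1] w 0.0854 j [ 0.44  0.2   0.01  1.4  -0.03  1.94]
shift cm [ 0.02  0.1  -0.16]
turn 0.001
time_s: 13.5
tcp_pos: [0.4893, 0.2939, 0.1192]
ee_rot: [2.129, 2.278, -0.042]
wrist_force: [-0.5, -0.5, 2.7]
width: 0.0189
t 13.5 tcp [0.4893 0.2939 0.1192] x [-0.068  0.997 -0.036] y [ 0.998  0.068 -0.003] z [-0.001 -0.036 -0.999] F [-0.5 -0.5  2.7] w 0.0189 j [ 0.44  0.19  0.01  1.4  -0.03  1.94]
[-0.00064264  0.27968817]
```

View pics/s8.png

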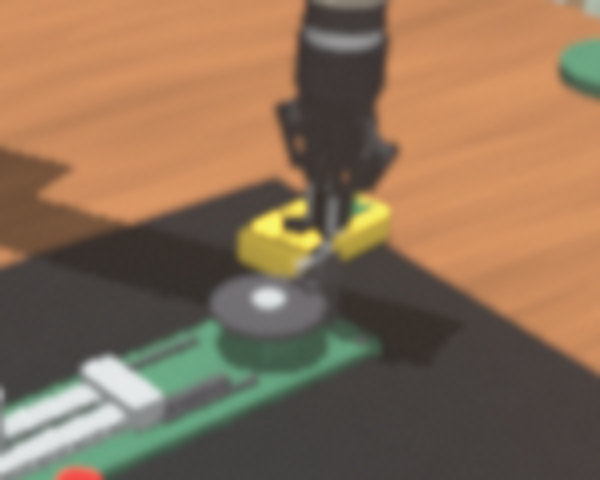

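```bash
python3 -m crank '[[[-1,-0.2,-1.61,0,0],[-1,-0.8,-3.12,0.03,0],[-1,-1.74,-4.43,0.06,0],[-1,-2.99,-5.47,0.1,0]]]'; cat > w.py <<'E'
from h import *
show(); f=W2F(tool()[0]); d=f-np.array([0,WY]); print('fix',np.round(f,4),'phi',round(np.arctan2(-d[0],d[1]),3),'r',round(np.hypot(*d),4))
E
cat > circ.py <<'E'
# tool-frame shifts from current pose for wheel angles
from h import *
import sys
p,M=tool(); d=W2F(p)-np.array([0,WY]); print('now phi',np.arctan2(-d[0],d[1]),'r',np.hypot(*d))
z=float(sys.argv[1])
for ph in sys.argv[2:]:
    ph=float(ph); t=F2W(-.065*np.sin(ph),WY+.065*np.cos(ph),z); s=M.T@(t-p)*100; print(ph,np.round(s,2).tolist())
E
python3 w.py; python3 circ.py 0.119 1.3 1.6 1.9 2.2 2.5 2.8 3.1 3.4 3.7 4 4.3 4.6
```

```text
time_s: 14.05
tcp_pos: [0.4369, 0.2606, 0.1192]
ee_rot: [2.128, 2.278, -0.039]
wrist_force: [3.3, 0.4, -0.3]
width: 0.0188
t 14.05 tcp [0.4369 0.2606 0.1192] x [-0.068  0.997 -0.035] y [ 0.998  0.068 -0.002] z [ 0.    -0.035 -0.999] F [ 3.3  0.4 -0.3] w 0.0188 j [ 0.42  0.03 -0.17  1.38 -0.03  1.93]
fix [-0.0552  0.25  ] phi 1.004 r 0.0654
now phi 1.003623807809853 r 0.06544859065961639
1.3 [-1.77, -0.75, 0.09]
1.6 [-3.7, -0.98, 0.15]
1.9 [-5.61, -0.64, 0.22]
2.2 [-7.33, 0.26, 0.28]
2.5 [-8.72, 1.62, 0.32]
2.8 [-9.64, 3.33, 0.35]
3.1 [-10.01, 5.24, 0.36]
3.4 [-9.8, 7.17, 0.35]
3.7 [-9.03, 8.95, 0.32]
4.0 [-7.77, 10.43, 0.27]
4.3 [-6.13, 11.47, 0.21]
4.6 [-4.26, 11.97, 0.15]
```

Works well with little force. Continuing.

```bash
python3 -m crank '[[[-1,-1.77,-0.75,0.09,0],[-1,-3.7,-0.98,0.15,0],[-1,-5.61,-0.64,0.22,0],[-1,-7.33,0.26,0.28,0],[-1,-8.72,1.62,0.32,0],[-1,-9.64,3.33,0.35,0],[-1,-10.01,5.24,0.36,0],[-1,-9.8,7.17,0.35,0],[-1,-9.03,8.95,0.32,0],[-1,-7.77,10.43,0.27,0],[-1,-6.13,11.47,0.21,0],[-1,-4.26,11.97,0.15,0]]]'; python3 w.py; python3 circ.py 0.119 4.9 5.2 5.5 5.8 6.1 6.4 6.7 7.0 7.25 7.5 7.6
```

```text
time_s: 15.55
tcp_pos: [0.5591, 0.2258, 0.1191]
ee_rot: [2.129, 2.278, -0.044]
wrist_force: [-7.0, -1.3, 8.1]
width: 0.0184
t 15.55 tcp [0.5591 0.2258 0.1191] x [-0.068  0.997 -0.036] y [ 0.998  0.068 -0.005] z [-0.003 -0.037 -0.999] F [-7.  -1.3  8.1] w 0.0184 j [ 0.29  0.27  0.1   1.41 -0.03  1.79]
fix [0.0644 0.2071] phi -1.69 r 0.0649
now phi -1.690098361200495 r 0.06489902417488823
4.9 [1.99, -0.06, -0.07]
5.2 [3.82, -0.7, -0.13]
5.5 [5.38, -1.85, -0.18]
5.8 [6.53, -3.42, -0.21]
6.1 [7.17, -5.25, -0.23]
6.4 [7.23, -7.2, -0.22]
6.7 [6.72, -9.07, -0.19]
7.0 [5.68, -10.71, -0.15]
7.25 [4.47, -11.79, -0.1]
7.5 [3.04, -12.54, -0.04]
7.6 [2.42, -12.73, -0.02]
```

```bash
python3 -m crank '[[[-1,1.99,-0.06,-0.07,0],[-1,3.82,-0.7,-0.13,0],[-1,5.38,-1.85,-0.18,0],[-1,6.53,-3.42,-0.21,0],[-1,7.17,-5.25,-0.23,0],[-1,7.23,-7.2,-0.22,0],[-1,6.72,-9.07,-0.19,0],[-1,5.68,-10.71,-0.15,0],[-1,4.47,-11.79,-0.1,0],[-1,3.04,-12.54,-0.04,0],[-1,2.7,-12.65,-0.02,0],[-1,2.7,-12.65,-0.02,0]]]'; python3 w.py; python3 -c "
from h import *
im,_=capture('scene'); save('s9',cv2.resize(im[100:220,290:440],None,fx=4,fy=4,interpolation=cv2.INTER_CUBIC))"
```

```text
time_s: 17.05
tcp_pos: [0.4317, 0.247, 0.1192]
ee_rot: [2.131, 2.283, -0.034]
wrist_force: [-0.1, 8.4, 2.0]
width: 0.0183
t 17.05 tcp [0.4317 0.247  0.1192] x [-0.068  0.997 -0.028] y [ 0.998  0.068 -0.003] z [-0.002 -0.029 -1.   ] F [-0.1  8.4  2. ] w 0.0183 j [ 0.4   0.   -0.2   1.38 -0.03  1.9 ]
fix [-0.0614  0.2367] phi 1.228 r 0.0652
```

View pics/s9.png

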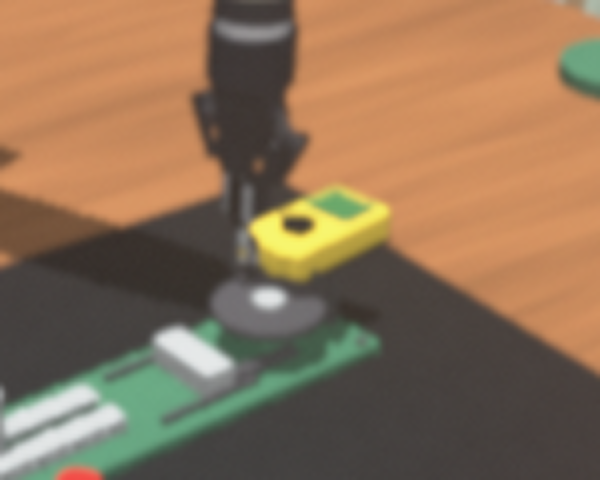

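```bash
python3 -m crank '[[[1,0,0,0,0],[1,0,0,0,0],[1,0,0,0,0],[1,0,0,-3,0],[1,0,0,-6,0],[1,0,0,-9,0],[1,0,0,-9,0]]]'; python3 w.py; python3 -c "
from h import *
rel(F2W(0,-.0702,.15),EX);rel(F2W(0,-.0702,.055),EX)
im,_=capture('scene'); save('s10',cv2.resize(im[100:280,200:440],None,fx=3,fy=3,interpolation=cv2.INTER_CUBIC))"
```

```text
time_s: 17.98
tcp_pos: [0.4335, 0.25, 0.212]
ee_rot: [2.13, 2.281, -0.027]
wrist_force: [-0.2, -0.1, -0.5]
width: 0.0852
t 17.98 tcp [0.4335 0.25   0.212 ] x [-0.068  0.997 -0.027] y [0.998 0.068 0.002] z [ 0.004 -0.027 -1.   ] F [-0.2 -0.1 -0.5] w 0.0852 j [ 0.4  -0.01 -0.03  1.56 -0.03  1.91]
fix [-0.0593  0.2396] phi 1.175 r 0.0643
shift cm [-30.81   5.88   7.05]
turn 0.001
shift cm [-30.55   5.86  16.54]
turn 0.001
```

View pics/s10.png

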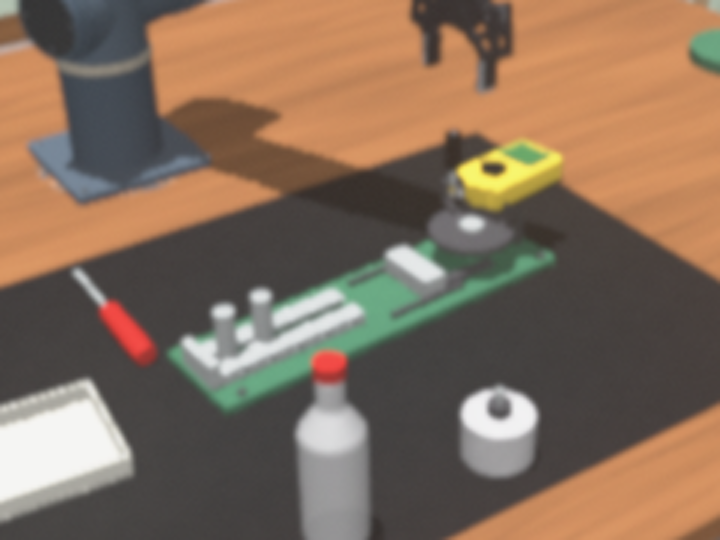

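The jaw is back at (415,268), the handle is upright, and the slot mouth is open. Next is the first dog.

```bash
python3 -m crank '[[[1,-5,1,0,0],[1,-10,2,0,0],[1,-15,3,1,0],[1,-20,4,2,0],[1,-25,5,4,0],[1,-29,5.8,6,0],[1,-30.81,5.88,7.05,0],[1,-30.8,5.88,8,0],[1,-30.8,5.88,8,0]]]'; python3 w.py; python3 -c "
from h import *
rel(F2W(0,-.0702,.055),EX)
im,_=capture('scene'); save('s11',cv2.resize(im[100:280,200:400],None,fx=4,fy=3,interpolation=cv2.INTER_CUBIC))"
```

```text
time_s: 19.15
tcp_pos: [0.5113, -0.0544, 0.1375]
ee_rot: [2.131, 2.285, -0.033]
wrist_force: [-0.1, -0.4, -0.6]
width: 0.0857
t 19.15 tcp [ 0.5113 -0.0544  0.1375] x [-0.07   0.997 -0.027] y [ 0.998  0.069 -0.004] z [-0.002 -0.027 -1.   ] F [-0.1 -0.4 -0.6] w 0.0857 j [-0.22  0.02 -0.14  1.4  -0.03  1.28]
fix [-0.0021 -0.0693] phi 3.134 r 0.2841
shift cm [0.13 0.24 8.25]
turn 0.003
```

View pics/s11.png

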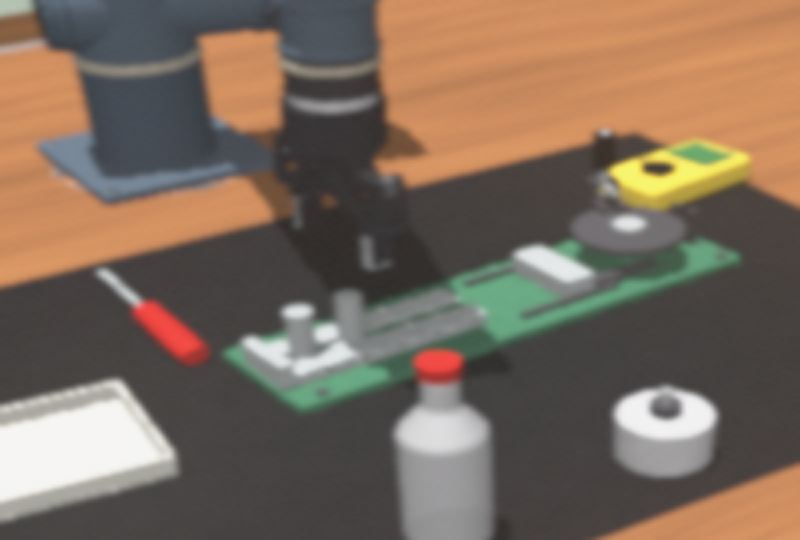

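```bash
python3 -m crank '[[[1,0.1,0.24,2.5,0.003],[1,0.13,0.24,5,0.003],[1,0.13,0.24,7,0.003],[1,0.13,0.24,8.25,0.003],[1,0.13,0.24,8.25,0.003],[-1,0.13,0.24,8.25,0.003],[-1,0.13,0.24,8.25,0.003],[-1,0.13,0.24,8.25,0.003],[-1,0.13,0.24,8.25,0.003],[-1,0.13,0.24,8.25,0.003],[-1,0.13,0.24,8.25,0.003]]]'; python3 w.py; python3 -c "
from h import *
rel(F2W(0,.082,.055),EX)"
```

```text
time_s: 20.58
tcp_pos: [0.5144, -0.0553, 0.0565]
ee_rot: [2.132, 2.28, -0.031]
wrist_force: [-1.6, -0.0, 4.0]
width: 0.0205
t 20.57 tcp [ 0.5144 -0.0553  0.0565] x [-0.067  0.997 -0.028] y [ 0.998  0.067 -0.001] z [ 0.    -0.028 -1.   ] F [-1.6 -0.   4. ] w 0.0205 j [-0.22  0.07 -0.26  1.24 -0.03  1.28]
fix [ 0.001  -0.0704] phi -3.138 r 0.2852
shift cm [15.24 -0.1  -0.27]
turn 0.0
```

```bash
python3 -m crank '[[[-1,1,0,-0.03,0],[-1,3,0,-0.08,0],[-1,5,-0.03,-0.14,0],[-1,7,-0.05,-0.2,0],[-1,9,-0.05,-0.25,0],[-1,11,-0.05,-0.3,0],[-1,13,-0.05,-0.36,0],[-1,15.0,-0.05,-0.42,0],[-1,15.2,-0.05,-0.42,0]]]'; python3 w.py; python3 -c "
from h import *
im,_=capture('scene'); save('s12',cv2.resize(im[100:280,200:400],None,fx=4,fy=3,interpolation=cv2.INTER_CUBIC))"
```

```text
time_s: 21.7
tcp_pos: [0.5035, 0.0979, 0.0565]
ee_rot: [2.13, 2.283, -0.03]
wrist_force: [-0.6, 0.2, 2.0]
width: 0.0209
t 21.7 tcp [0.5035 0.0979 0.0565] x [-0.069  0.997 -0.027] y [ 0.998  0.069 -0.001] z [ 0.001 -0.027 -1.   ] F [-0.6  0.2  2. ] w 0.0209 j [ 0.08  0.07 -0.26  1.25 -0.03  1.58]
fix [0.0004 0.0832] phi -3.139 r 0.1316
```

View pics/s12.png

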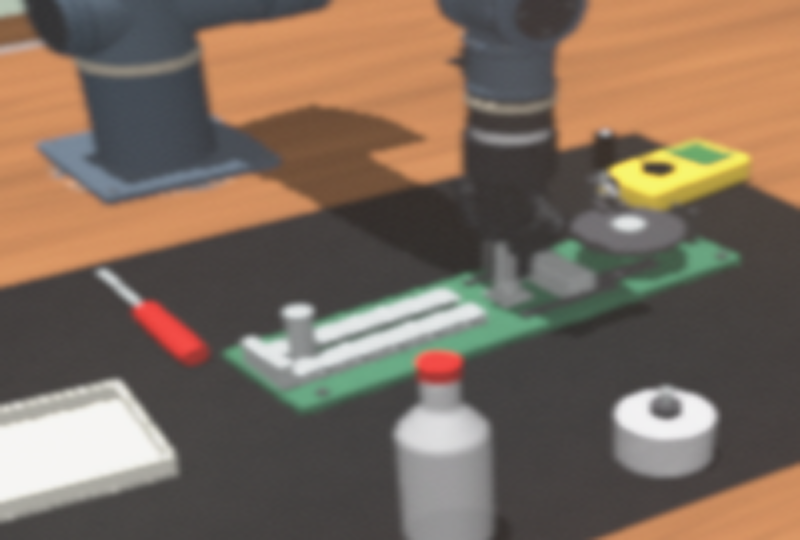

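```bash
python3 -m crank '[[[-1,0,0,-2,0],[-1,0,0,-5,0],[-1,0,0,-8,0],[-1,0,0,-12,0],[-1,0,0,-14,0],[-1,0,0,-14,0]]]'; cat > tray.py <<'E'
from h import *
im,dp=capture('top'); save('tt',im)
vv,uu=np.mgrid[160:330,360:520]
W=np.array([atdepth('top',(u,v),dp[v,u]) for u,v in zip(uu.ravel(),vv.ravel()) if dp[v,u]>0]); z=W[:,2]
t=(z>.018)&(z<.032)&(W[:,0]>.38)&(W[:,0]<.72)&(W[:,1]<-.19)
Q=(W[t][:,:2]*1000).astype(np.float32); print(t.sum(),cv2.minAreaRect(Q))
print([ (np.round(atz('top',r['position'],0),3).tolist(),round(r['p'],2)) for r in spotter.landmark_of('tray','top')])
s=(z>.05)&(z<.12); print('high pts',s.sum(), np.round(W[s].mean(0),3) if s.sum() else '')
E
python3 tray.py; python3 w.py
```

```text
time_s: 22.5
tcp_pos: [0.5043, 0.1012, 0.1974]
ee_rot: [2.131, 2.282, -0.027]
wrist_force: [0.1, -0.3, -2.1]
width: 0.0208
318 ((533.4652709960938, -330.82806396484375), (178.75917053222656, 131.55909729003906), 85.18254089355469)
[([0.544, -0.332, 0.0], 0.57)]
high pts 54 [ 0.515 -0.098  0.076]
t 22.6 tcp [0.5027 0.1011 0.1947] x [-0.068  0.997 -0.026] y [ 0.998  0.068 -0.004] z [-0.002 -0.026 -1.   ] F [-0.2 -0.8 -2.6] w 0.0205 j [ 0.08  0.02 -0.03  1.52 -0.03  1.59]
fix [-0.0002  0.0864] phi 3.14 r 0.1284
```

```bash
python3 -c "
from h import *
rel([.530,-.372,.16]);rel([.530,-.372,.049])"
```

```text
shift cm [-47.28  -0.5    4.71]
shift cm [-46.99  -0.46  15.81]
```

```bash
python3 -m crank '[[[-1,-3,0,0,0],[-1,-7.5,0,0.1,0],[-1,-12,0,0.2,0],[-1,-16.5,0,0.3,0],[-1,-21,-0.1,0.5,0],[-1,-25.5,-0.2,0.7,0],[-1,-30,-0.3,0.9,0],[-1,-34.5,-0.4,1.2,0],[-1,-39,-0.5,2,0],[-1,-43.5,-0.5,3,0],[-1,-47.2,-0.5,4.5,0],[-1,-47.2,-0.5,4.7,0]]]'; python3 -c "
from h import *
show();rel([.530,-.372,.049])
im,_=capture('scene'); save('s13',cv2.resize(im[120:320,130:390],None,fx=3,fy=3,interpolation=cv2.INTER_CUBIC))"
```

```text
time_s: 24.1
tcp_pos: [0.5275, -0.3727, 0.1547]
ee_rot: [2.142, 2.285, -0.034]
wrist_force: [-0.4, 1.1, -2.3]
width: 0.0204
t 24.1 tcp [ 0.5275 -0.3727  0.1547] x [-0.065  0.998 -0.021] y [ 0.998  0.064 -0.01 ] z [-0.008 -0.022 -1.   ] F [-0.4  1.1 -2.3] w 0.0204 j [-0.71  0.36  0.28  1.48 -0.02  0.8 ]
shift cm [ 0.28  0.36 10.56]
```

View pics/s13.png

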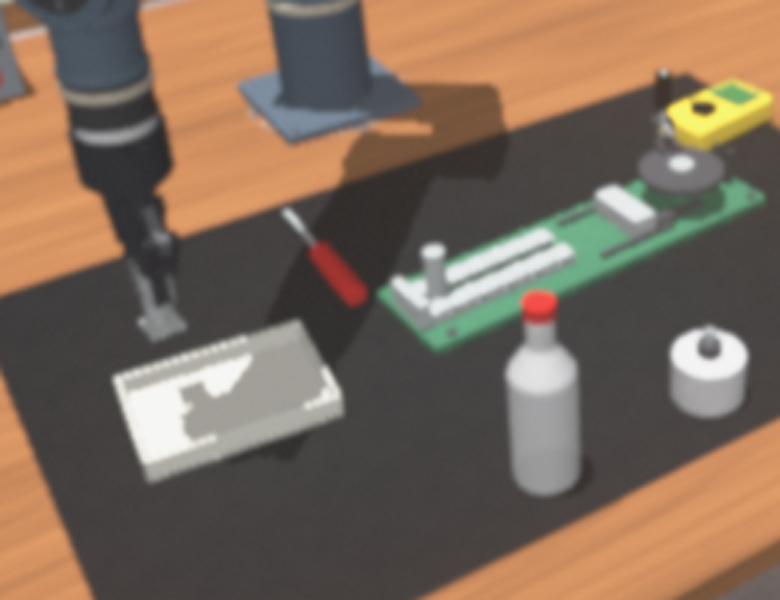

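```bash
python3 -m crank '[[[-1,0.2,0.3,3,0],[-1,0.28,0.36,6,0],[-1,0.28,0.36,8.5,0],[-1,0.28,0.36,10,0],[-1,0.28,0.36,10.5,0],[-1,0.28,0.36,10.5,0],[-1,0.28,0.36,10.5,0]]]'; python3 w.py
```

```text
time_s: 25.02
tcp_pos: [0.5313, -0.3709, 0.0521]
ee_rot: [2.139, 2.285, -0.032]
wrist_force: [-0.1, -0.5, -1.9]
width: 0.0205
t 25.02 tcp [ 0.5313 -0.3709  0.0521] x [-0.066  0.998 -0.022] y [ 0.998  0.066 -0.007] z [-0.006 -0.023 -1.   ] F [-0.1 -0.5 -1.9] w 0.0205 j [-0.7   0.4   0.12  1.28 -0.02  0.8 ]
fix [-0.0032 -0.3864] phi 3.136 r 0.6012
```

```bash
python3 -m crank '[[[-1,0,0,0.25,0],[-1,0,0,0.45,0],[-1,0,0,0.45,0]]]'; python3 -m crank '[[[-0.15,0,0,0,0],[-0.15,0,0,0,0],[-0.15,0,0,0,0],[-0.15,0,0,-1,0],[-0.15,0,0,-4,0],[-0.15,0,0,-7,0],[-0.15,0,0,-10,0],[-0.15,0,0,-10,0]]]';  python3 -c "
from h import *
show();rel(F2W(0,-.1144,.15),EX)
im,_=capture('scene'); save('s14',cv2.resize(im[120:320,130:390],None,fx=3,fy=3,interpolation=cv2.INTER_CUBIC))"
```

```text
time_s: 25.4
tcp_pos: [0.5318, -0.3714, 0.0486]
ee_rot: [2.137, 2.284, -0.032]
wrist_force: [0.1, 0.5, 0.8]
width: 0.0206
time_s: 26.4
tcp_pos: [0.5342, -0.3706, 0.1534]
ee_rot: [2.132, 2.278, -0.031]
wrist_force: [0.2, 0.5, 0.2]
width: 0.0365
t 26.4 tcp [ 0.5342 -0.3706  0.1534] x [-0.066  0.997 -0.029] y [0.998 0.066 0.   ] z [ 0.002 -0.029 -1.   ] F [0.2 0.5 0.2] w 0.0365 j [-0.7   0.35  0.27  1.47 -0.02  0.8 ]
shift cm [ 2.719e+01  2.000e-02 -4.600e-01]
turn -0.001
```

View pics/s14.png

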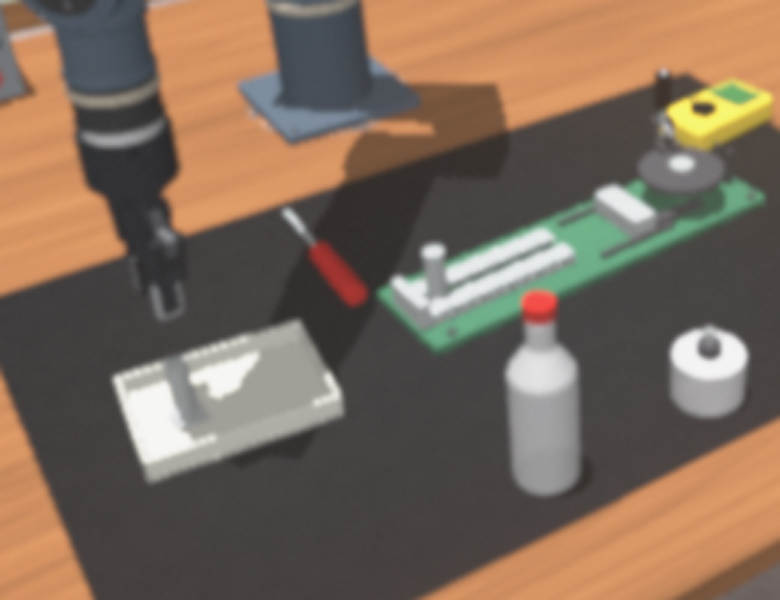

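The first dog stands in the tray at (185,390). Now the second.

```bash
python3 -m crank '[[[-0.15,4,0,0,0],[0.2,9,0,0.1,0],[0.2,14,0,0,0],[0.2,19,0,-0.2,0],[0.2,23.5,0,-0.4,0],[0.2,27.2,0,-0.5,0],[0.2,27.2,0,-0.5,0],[0.2,27.2,0,-0.5,0]]]'; python3 -c "
from h import *
show();rel(F2W(0.0005,-.1144,.055),EX)"
```

```text
time_s: 27.45
tcp_pos: [0.5148, -0.0986, 0.1476]
ee_rot: [2.135, 2.282, -0.033]
wrist_force: [-0.1, -0.2, -0.1]
width: 0.0514
t 27.45 tcp [ 0.5148 -0.0986  0.1476] x [-0.066  0.997 -0.027] y [ 0.998  0.066 -0.004] z [-0.002 -0.027 -1.   ] F [-0.1 -0.2 -0.1] w 0.0514 j [-0.3   0.04 -0.1   1.42 -0.03  1.2 ]
shift cm [0.17 0.24 9.26]
turn -0.0
```

```bash
python3 -m crank '[[[0.2,0.1,0.2,3,0],[0.2,0.17,0.24,6,0],[0.2,0.17,0.24,8.3,0],[0.2,0.17,0.24,9.3,0],[0.2,0.17,0.24,9.3,0],[0.2,0.17,0.24,9.3,0],[-1,0.17,0.24,9.3,0],[-1,0.17,0.24,9.3,0],[-1,0.17,0.24,9.3,0],[-1,0.17,0.24,9.3,0],[-1,0.17,0.24,9.3,0]]]'; python3 w.py; python3 -c "
from h import *
rel(F2W(0,.083,.055),EX)"
```

```text
time_s: 28.82
tcp_pos: [0.5176, -0.0995, 0.0557]
ee_rot: [2.134, 2.28, -0.032]
wrist_force: [-1.3, -0.5, 5.6]
width: 0.021
t 28.82 tcp [ 0.5176 -0.0995  0.0557] x [-0.066  0.997 -0.028] y [ 0.998  0.066 -0.002] z [-0.001 -0.028 -1.   ] F [-1.3 -0.5  5.6] w 0.021 j [-0.3   0.09 -0.23  1.24 -0.03  1.2 ]
fix [ 0.0012 -0.1147] phi -3.138 r 0.3295
shift cm [19.77 -0.13 -0.47]
turn -0.0
```

```bash
python3 -m crank '[[[-1,1,0,-0.05,0],[-1,3,0,-0.1,0],[-1,5,-0.03,-0.16,0],[-1,7,-0.05,-0.22,0],[-1,9,-0.06,-0.27,0],[-1,11,-0.06,-0.33,0],[-1,13,-0.06,-0.38,0],[-1,15.0,-0.06,-0.44,0],[-1,17,-0.06,-0.5,0],[-1,19,-0.06,-0.55,0],[-1,19.7,-0.06,-0.57,0],[-1,19.7,-0.06,-0.57,0]]]'; python3 w.py; python3 -c "
from h import *
im,_=capture('scene'); save('s15',cv2.resize(im[100:280,200:400],None,fx=4,fy=3,interpolation=cv2.INTER_CUBIC))"
```

```text
time_s: 30.32
tcp_pos: [0.5032, 0.0987, 0.0558]
ee_rot: [2.133, 2.284, -0.031]
wrist_force: [-0.6, 2.1, 2.3]
width: 0.0206
t 30.32 tcp [0.5032 0.0987 0.0558] x [-0.068  0.997 -0.026] y [ 0.998  0.068 -0.003] z [-0.002 -0.026 -1.   ] F [-0.6  2.1  2.3] w 0.0206 j [ 0.08  0.07 -0.26  1.25 -0.03  1.58]
fix [0.0001 0.084 ] phi -3.141 r 0.1308
```

View pics/s15.png

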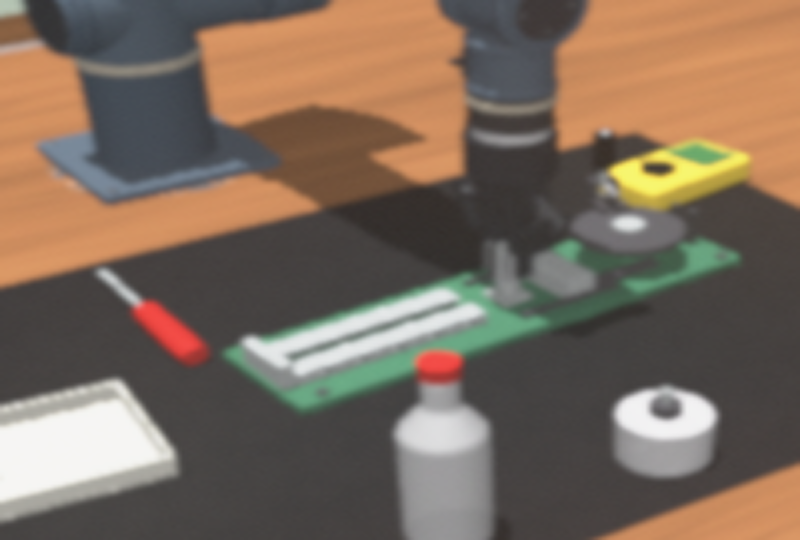

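The slot is empty and the dog is beyond the mouth at (505,285). I lift it and check the tray.

```bash
python3 -m crank '[[[-1,0,0,-2,0],[-1,0,0,-5,0],[-1,0,0,-8,0],[-1,0,0,-12,0],[-1,0,0,-14,0],[-1,0,0,-14,0]]]'; python3 tray.py; python3 w.py;python3 -c "
from h import *
rel([.538,-.285,.16]);rel([.538,-.285,.049])"
```

```text
time_s: 31.12
tcp_pos: [0.5046, 0.1014, 0.1971]
ee_rot: [2.133, 2.28, -0.028]
wrist_force: [0.2, -0.4, -1.5]
width: 0.021
328 ((533.6188354492188, -330.3340148925781), (178.96694946289062, 131.88194274902344), 84.65774536132812)
[([0.534, -0.329, 0.0], 0.73)]
high pts 59 [ 0.531 -0.369  0.068]
t 31.23 tcp [0.503  0.1013 0.1943] x [-0.067  0.997 -0.026] y [ 0.998  0.067 -0.005] z [-0.003 -0.026 -1.   ] F [ 0.1 -0.5 -1.6] w 0.0208 j [ 0.08  0.02 -0.03  1.53 -0.03  1.59]
fix [0.0001 0.0866] phi -3.141 r 0.1282
shift cm [-38.68   0.92   4.44]
shift cm [-38.39   0.98  15.54]
```

View pics/tt.png

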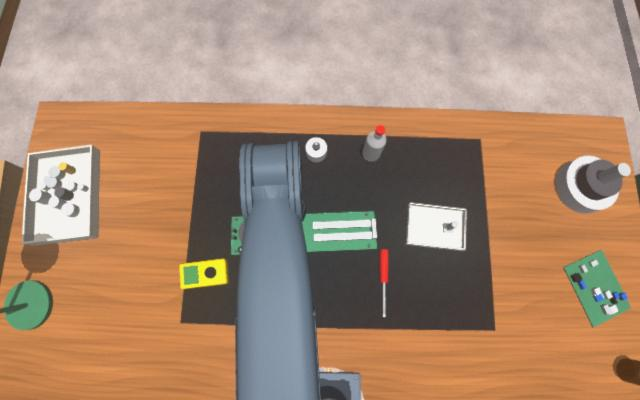

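```bash
python3 -m crank '[[[-1,-3,0,0,0],[-1,-7.5,0.1,0.1,0],[-1,-12,0.2,0.2,0],[-1,-16.5,0.3,0.3,0],[-1,-21,0.5,0.5,0],[-1,-25.5,0.6,0.7,0],[-1,-30,0.7,0.9,0],[-1,-34.5,0.8,2,0],[-1,-38.5,0.9,3.5,0],[-1,-38.7,0.92,4.4,0],[-1,-38.7,0.92,4.4,0]]]'; python3 -c "
from h import *
show();rel([.538,-.285,.049])
im,_=capture('scene'); save('s16',cv2.resize(im[120:320,130:390],None,fx=3,fy=3,interpolation=cv2.INTER_CUBIC))"
```

```text
time_s: 32.6
tcp_pos: [0.5363, -0.284, 0.1571]
ee_rot: [2.14, 2.287, -0.035]
wrist_force: [0.1, 0.1, -1.7]
width: 0.0207
t 32.6 tcp [ 0.5363 -0.284   0.1571] x [-0.067  0.998 -0.022] y [ 0.998  0.066 -0.01 ] z [-0.008 -0.022 -1.   ] F [ 0.1  0.1 -1.7] w 0.0207 j [-0.59  0.26  0.16  1.47 -0.02  0.92]
shift cm [ 0.13  0.27 10.81]
```

View pics/s16.png

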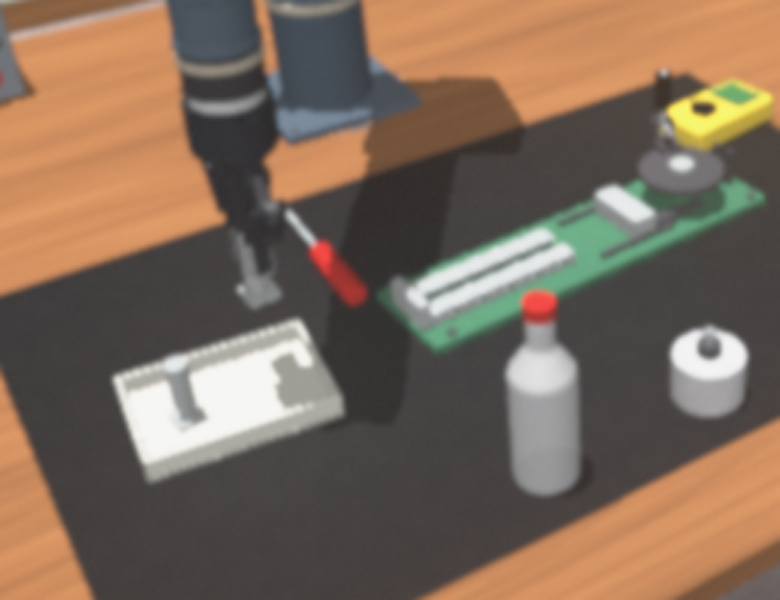

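```bash
python3 -m crank '[[[-1,0.1,0.27,3,0],[-1,0.13,0.27,6,0],[-1,0.13,0.27,8.5,0],[-1,0.13,0.27,10,0],[-1,0.13,0.27,10.7,0],[-1,0.13,0.27,10.95,0],[-1,0.13,0.27,10.95,0],[-1,0.13,0.27,10.95,0]]]'; python3 w.py
```

```text
time_s: 33.65
tcp_pos: [0.5395, -0.2854, 0.0501]
ee_rot: [2.136, 2.285, -0.034]
wrist_force: [0.3, -0.0, -2.0]
width: 0.0208
t 33.65 tcp [ 0.5395 -0.2854  0.0501] x [-0.067  0.997 -0.024] y [ 0.998  0.067 -0.007] z [-0.005 -0.025 -1.   ] F [ 0.3 -0.  -2. ] w 0.0208 j [-0.58  0.3  -0.    1.26 -0.02  0.92]
fix [ 0.0106 -0.3017] phi -3.121 r 0.5166
```

```bash
python3 -m crank '[[[-1,0,0,0.25,0],[-1,0,0,0.4,0],[-1,0,0,0.4,0]]]'; python3 -m crank '[[[-0.15,0,0,0,0],[-0.15,0,0,0,0],[-0.15,0,0,0,0],[-0.15,0,0,-1,0],[-0.15,0,0,-4,0],[-0.15,0,0,-8,0],[-0.15,0,0,-13,0],[-0.15,0,0,-14.5,0]]]';  python3 -c "
from h import *
show()
a=7.5; rel(F2W(-.065*np.sin(a),WY+.065*np.cos(a),.195),EX)
im,_=capture('scene'); save('s17',cv2.resize(im[120:320,130:390],None,fx=3,fy=3,interpolation=cv2.INTER_CUBIC))"
```

```text
time_s: 34.02
tcp_pos: [0.54, -0.286, 0.0478]
ee_rot: [2.135, 2.284, -0.033]
wrist_force: [-1.6, 1.9, 5.5]
width: 0.0208
time_s: 35.02
tcp_pos: [0.5424, -0.2833, 0.1983]
ee_rot: [2.129, 2.278, -0.031]
wrist_force: [1.0, -0.3, 0.7]
width: 0.0367
t 35.02 tcp [ 0.5424 -0.2833  0.1983] x [-0.067  0.997 -0.031] y [0.998 0.067 0.002] z [ 0.004 -0.03  -1.   ] F [ 1.  -0.3  0.7] w 0.0367 j [-0.58  0.25  0.23  1.53 -0.02  0.92]
shift cm [53.7  -7.44 -1.33]
turn 0.0
```

View pics/s17.png

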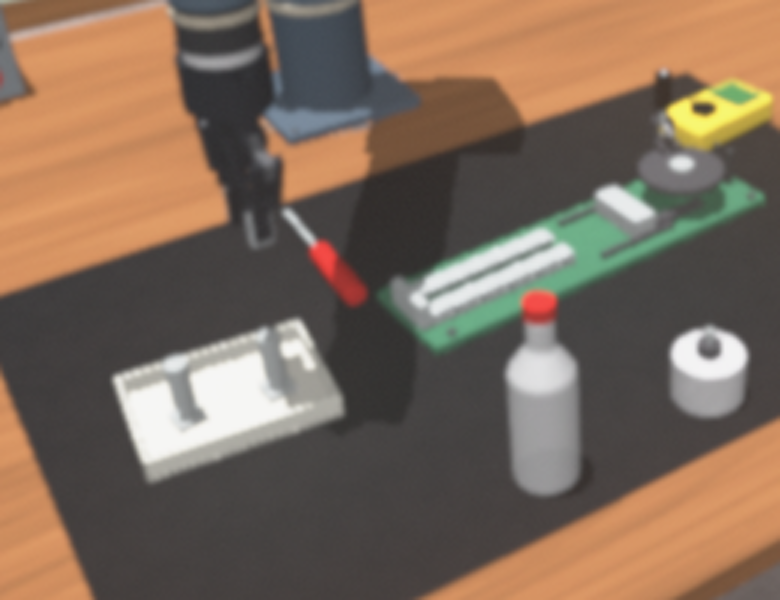

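Both dogs stand in the tray, at (180,385) and (270,365). Back to the handle.

```bash
python3 -m crank '[[[-0.15,4,-0.5,-0.5,0],[0.2,9,-1,-1.3,0],[0.2,14,-2,-1.5,0],[0.2,19,-2.7,-1.6,0],[0.2,24,-3.4,-1.8,0],[0.2,29,-4,-1.9,0],[0.2,34,-4.7,-2,0],[0.2,39,-5.4,-2,0],[0.2,44,-6.1,-2,0],[0.2,49,-6.8,-2,0],[0.2,53,-7.4,-1.7,0],[0.2,53.7,-7.44,-1.4,0]]]'; python3 -c "
from h import *
show()
a=7.5; rel(F2W(-.065*np.sin(a),WY+.065*np.cos(a),.12),EX)
im,_=capture('scene'); save('s18',cv2.resize(im[100:220,290:440],None,fx=4,fy=4,interpolation=cv2.INTER_CUBIC))
for l in ('handle_grip','handle_pivot','wheel_axis'):
  print(l,[(np.round(r['position'],1).tolist(),round(r['p'],2)) for r in spotter.landmark_of(l,'scene')][:3])
print('expected grip px',proj('scene',F2W(-.065*np.sin(a),WY+.065*np.cos(a),.12)))
"
```

```text
time_s: 36.58
tcp_pos: [0.4306, 0.2492, 0.1941]
ee_rot: [2.126, 2.282, -0.035]
wrist_force: [-1.0, -0.7, -0.8]
width: 0.051
t 36.58 tcp [0.4306 0.2492 0.1941] x [-0.071  0.997 -0.032] y [ 0.997  0.071 -0.001] z [ 0.001 -0.032 -0.999] F [-1.  -0.7 -0.8] w 0.051 j [ 0.41 -0.01 -0.07  1.53 -0.03  1.91]
shift cm [0.07 0.14 7.41]
turn 0.004
handle_grip [([353.2, 151.0], 0.42)]
handle_pivot []
wheel_axis [([356.0, 166.0], 0.75)]
expected grip px [351.00206919 150.26167877]
```

View pics/s18.png

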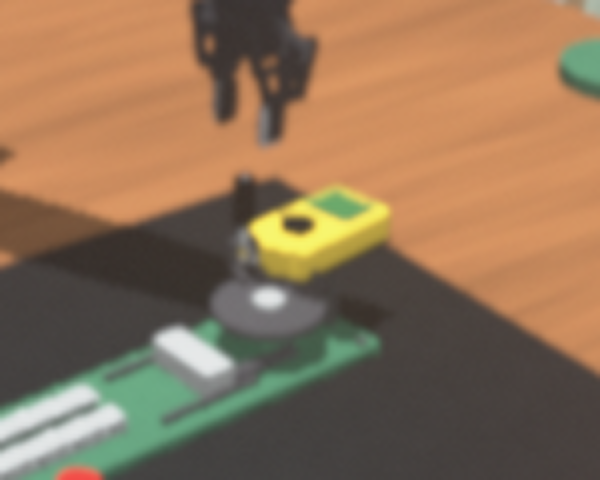

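```bash
python3 -m crank '[[[0.2,0.07,0.14,2,0],[0.2,0.07,0.14,5,0],[0.2,0.07,0.14,7,0],[0.2,0.07,0.14,7.4,0],[0.2,0.07,0.14,7.4,0],[-1,0.07,0.14,7.4,0],[-1,0.07,0.14,7.4,0],[-1,0.07,0.14,7.4,0],[-1,0.07,0.14,7.4,0],[-1,0.07,0.14,7.4,0]]]'; python3 w.py; python3 circ.py 0.12 7.3 7.05 6.75 6.45 6.15 5.85 5.55 5.25 4.95 4.65 4.35 4.05
```

```text
time_s: 38.02
tcp_pos: [0.4331, 0.2455, 0.1227]
ee_rot: [2.13, 2.278, -0.032]
wrist_force: [-4.3, -0.3, 5.0]
width: 0.0185
t 38.02 tcp [0.4331 0.2455 0.1227] x [-0.067  0.997 -0.031] y [0.998 0.067 0.   ] z [ 0.002 -0.031 -1.   ] F [-4.3 -0.3  5. ] w 0.0185 j [ 0.4  -0.   -0.19  1.39 -0.03  1.9 ]
fix [-0.06    0.2351] phi 1.244 r 0.0634
now phi 1.2439454957942453 r 0.06337414130030614
7.3 [1.39, 0.47, 0.23]
7.05 [2.65, 1.49, 0.19]
6.75 [3.78, 3.08, 0.16]
6.45 [4.38, 4.92, 0.14]
6.15 [4.41, 6.87, 0.14]
5.85 [3.87, 8.73, 0.16]
5.55 [2.8, 10.35, 0.19]
5.25 [1.3, 11.59, 0.24]
4.95 [-0.5, 12.32, 0.29]
4.65 [-2.43, 12.49, 0.35]
4.35 [-4.33, 12.08, 0.41]
4.05 [-6.02, 11.13, 0.47]
```

```bash
python3 -m crank '[[[-1,1.39,0.47,0.1,0],[-1,2.65,1.49,0.05,0],[-1,3.78,3.08,0,0],[-1,4.38,4.92,0,0],[-1,4.41,6.87,0,0],[-1,3.87,8.73,0,0],[-1,2.8,10.35,0.05,0],[-1,1.3,11.59,0.1,0],[-1,-0.5,12.32,0.13,0],[-1,-2.43,12.49,0.18,0],[-1,-4.33,12.08,0.25,0],[-1,-6.02,11.13,0.3,0]]]'; python3 w.py; python3 circ.py 0.121 3.75 3.45 3.15 2.85 2.55 2.25 1.95 1.65 1.35 1.05 .75 .45
```

```text
time_s: 39.52
tcp_pos: [0.5499, 0.1928, 0.1228]
ee_rot: [2.128, 2.276, -0.026]
wrist_force: [-0.2, 2.6, 4.3]
width: 0.0186
t 39.52 tcp [0.5499 0.1928 0.1228] x [-0.067  0.997 -0.03 ] y [0.998 0.067 0.005] z [ 0.007 -0.029 -1.   ] F [-0.2  2.6  4.3] w 0.0186 j [ 0.24  0.21  0.03  1.39 -0.03  1.74]
fix [0.053  0.1747] phi -2.218 r 0.0665
now phi -2.2183333808224224 r 0.06646419628976213
3.75 [-1.32, -1.59, 0.21]
3.45 [-2.18, -3.33, 0.22]
3.15 [-2.48, -5.25, 0.22]
2.85 [-2.21, -7.17, 0.21]
2.55 [-1.38, -8.93, 0.17]
2.25 [-0.06, -10.36, 0.12]
1.95 [1.61, -11.34, 0.07]
1.65 [3.5, -11.78, 0.01]
1.35 [5.44, -11.64, -0.05]
1.05 [7.25, -10.94, -0.1]
0.75 [8.77, -9.73, -0.14]
0.45 [9.87, -8.12, -0.16]
```

```bash
python3 -m crank '[[[-1,-1.32,-1.59,0.1,0],[-1,-2.18,-3.33,0.1,0],[-1,-2.48,-5.25,0.1,0],[-1,-2.21,-7.17,0.1,0],[-1,-1.38,-8.93,0.1,0],[-1,-0.06,-10.36,0,0],[-1,1.61,-11.34,0,0],[-1,3.5,-11.78,-0.1,0],[-1,5.44,-11.64,-0.15,0],[-1,7.25,-10.94,-0.2,0],[-1,8.77,-9.73,-0.25,0],[-1,9.87,-8.12,-0.3,0]]]'; python3 w.py; python3 circ.py 0.121 .3 .15 0 -.06 -.15
```

```text
time_s: 41.02
tcp_pos: [0.4642, 0.2848, 0.1227]
ee_rot: [2.124, 2.271, -0.027]
wrist_force: [2.4, -8.0, 3.8]
width: 0.0185
t 41.02 tcp [0.4642 0.2848 0.1227] x [-0.067  0.997 -0.035] y [0.998 0.067 0.009] z [ 0.011 -0.034 -0.999] F [ 2.4 -8.   3.8] w 0.0185 j [ 0.45  0.11 -0.07  1.39 -0.04  1.95]
fix [-0.0263  0.2723] phi 0.429 r 0.0633
now phi 0.42893931758078385 r 0.06325475729069978
0.3 [0.47, 0.71, 0.16]
0.15 [0.68, 1.66, 0.17]
0.0 [0.76, 2.63, 0.17]
-0.06 [0.74, 3.02, 0.18]
-0.15 [0.68, 3.6, 0.18]
```

```bash
python3 -m crank '[[[-1,0.47,0.71,0,0],[-1,0.68,1.66,0,0],[-1,0.73,2.63,0,0],[-1,0.72,2.95,0,0],[-1,0.72,2.95,0,0],[-1,0.72,2.95,0,0]]]'; python3 w.py; python3 -c "
from h import *
im,_=capture('scene'); save('s19',cv2.resize(im[100:220,250:440],None,fx=4,fy=4,interpolation=cv2.INTER_CUBIC))"
```

```text
time_s: 41.78
tcp_pos: [0.4904, 0.292, 0.1227]
ee_rot: [2.124, 2.272, -0.04]
wrist_force: [-8.8, -6.4, 10.4]
width: 0.018
t 41.77 tcp [0.4904 0.292  0.1227] x [-0.067  0.997 -0.04 ] y [0.998 0.067 0.003] z [ 0.005 -0.04  -0.999] F [-8.8 -6.4 10.4] w 0.018 j [ 0.44  0.19  0.01  1.4  -0.04  1.94]
fix [0.0003 0.2777] phi -0.005 r 0.0629
```

View pics/s19.png

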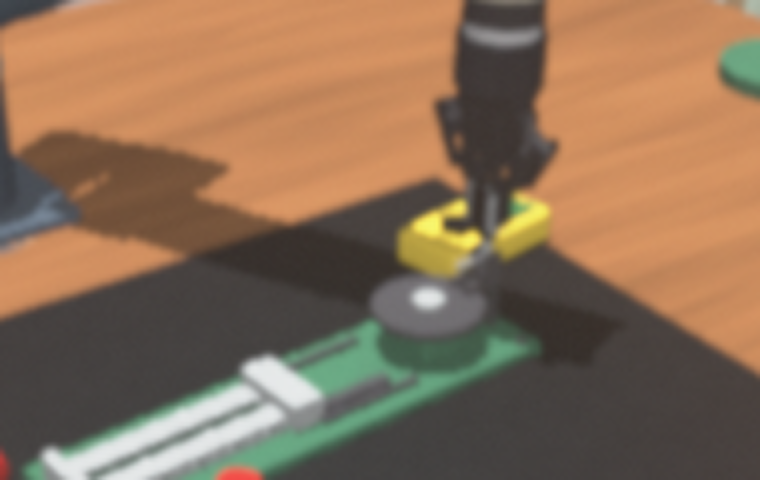

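The jaw is home at (285,390), with the crank against its stop at phi −0.005. Now I pull the handle back over the pawl.

```bash
python3 -m crank '[[[-1,-0.5,0,0.05,0],[-1,-0.99,0,0.14,0],[-1,-1.48,0,0.28,0],[-1,-1.95,0,0.47,0],[-1,-2.4,0,0.7,0],[-1,-2.82,0,0.98,0],[-1,-3.22,0,1.3,0],[-1,-3.59,0,1.66,0],[-1,-3.59,0,1.66,0]]]'; python3 w.py; python3 -c "
from h import *
im,_=capture('scene'); save('s20',cv2.resize(im[100:220,250:440],None,fx=4,fy=4,interpolation=cv2.INTER_CUBIC))"
```

```text
time_s: 42.95
tcp_pos: [0.4922, 0.2576, 0.1084]
ee_rot: [2.126, 2.276, -0.036]
wrist_force: [-5.2, 2.1, 7.1]
width: 0.0183
t 42.95 tcp [0.4922 0.2576 0.1084] x [-0.068  0.997 -0.035] y [0.998 0.068 0.002] z [ 0.004 -0.035 -0.999] F [-5.2  2.1  7.1] w 0.0183 j [ 0.38  0.15 -0.06  1.37 -0.03  1.88]
fix [-2.000e-04  2.433e-01] phi 0.006 r 0.0285
```

View pics/s20.png

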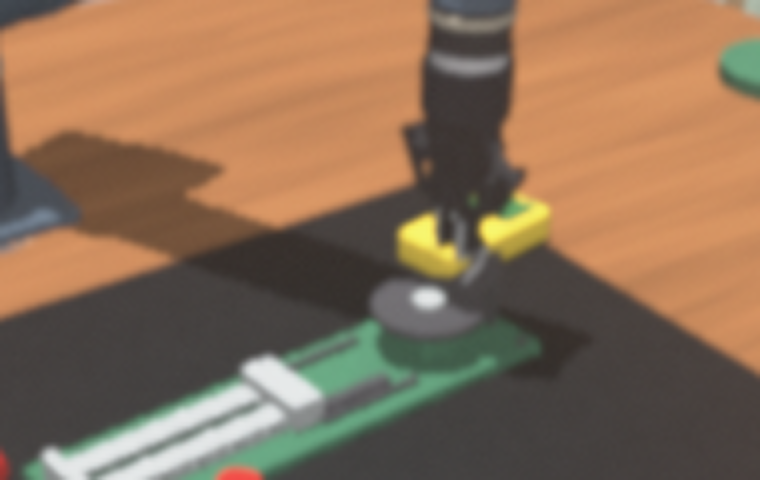

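```bash
python3 -m crank '[[[-1,-0.4,0,0.42,0],[-1,-0.77,0,0.87,0],[-1,-1.0,0,1.3,0],[-1,-1.22,0,1.76,0],[-1,-1.37,0,2.25,0],[-1,-1.49,0,2.72,0],[-1,-1.55,0,3.15,0],[-1,-1.57,0,3.4,0],[-1,-1.57,0,3.4,0]]]'; python3 w.py; python3 -c "
from h import *
im,_=capture('scene'); save('s21',cv2.resize(im[100:220,250:440],None,fx=4,fy=4,interpolation=cv2.INTER_CUBIC))"
```

```text
time_s: 44.12
tcp_pos: [0.4933, 0.2425, 0.0754]
ee_rot: [2.127, 2.279, -0.032]
wrist_force: [-3.3, 1.3, 6.2]
width: 0.0186
t 44.12 tcp [0.4933 0.2425 0.0754] x [-0.069  0.997 -0.032] y [0.998 0.069 0.001] z [ 0.004 -0.032 -0.999] F [-3.3  1.3  6.2] w 0.0186 j [ 0.35  0.15 -0.13  1.3  -0.03  1.85]
fix [-2.000e-04  2.281e-01] phi 0.014 r 0.0133
```

View pics/s21.png

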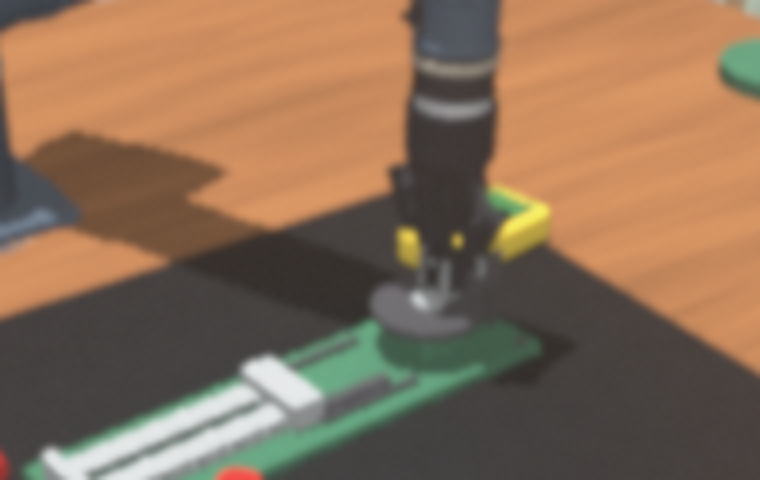

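```bash
python3 -m crank '[[[0.3,0,0,0,0],[0.3,0,0,0,0],[0.3,0,0,0,0],[0.3,0,0,-1,0],[0.3,0,0,-4,0],[0.3,0,0,-8,0],[0.3,-1,0,-12,0],[0.3,-6,0,-12,0],[0.3,-11,0,-12,0],[0.3,-16,0,-12,0],[0.3,-21,0,-12,0],[0.3,-21,0,-12,0]]]'; python3 -m crank '[[[0.3,-5,0,0,0],[0.3,-10,0,0,0],[0.3,-15,0,0,0],[0.3,-15,0,0,0]]]'; cat > chk.py <<'E'
from h import *
show()
im,_=capture('scene'); save('s22',cv2.resize(im[100:220,250:440],None,fx=4,fy=4,interpolation=cv2.INTER_CUBIC))
im,dp=capture('top'); save('t22',cv2.resize(im[140:320,180:490],None,fx=2.5,fy=2.5,interpolation=cv2.INTER_CUBIC))
vv,uu=np.mgrid[200:265,215:345]
W=np.array([atdepth('top',(u,v),dp[v,u]) for u,v in zip(uu.ravel(),vv.ravel()) if dp[v,u]>0]); z=W[:,2]
f=np.array([W2F(p) for p in W])
def rep(n,x0,x1,y0,y1,z0,z1):
    s=(f[:,0]>x0)&(f[:,0]<x1)&(f[:,1]>y0)&(f[:,1]<y1)&(z>z0)&(z<z1); q=f[s]*1000
    if s.sum(): print(n,s.sum(),'min',np.round(q.min(0),1),'max',np.round(q.max(0),1),'mean',np.round(q.mean(0),1),'z med/max',np.round(np.median(z[s])*1000,1),np.round(z[s].max()*1000,1))
rep('handle',-.03,.03,.19,.32,.073,.2)
rep('jaw',-.06,.06,.02,.15,.033,.045)
E
python3 chk.py
```

```text
time_s: 45.68
tcp_pos: [0.5077, 0.0338, 0.2031]
ee_rot: [2.132, 2.271, -0.032]
wrist_force: [-0.4, 0.3, -0.4]
width: 0.0558
time_s: 46.18
tcp_pos: [0.5176, -0.1182, 0.2085]
ee_rot: [2.136, 2.266, -0.031]
wrist_force: [-0.2, 0.8, -0.5]
width: 0.0555
t 46.17 tcp [ 0.5176 -0.1182  0.2085] x [-0.059  0.998 -0.034] y [0.998 0.059 0.004] z [ 0.006 -0.033 -0.999] F [-0.2  0.8 -0.5] w 0.0555 j [-0.33  0.04  0.02  1.53 -0.03  1.18]
handle 185 min [-12.6 214.4] max [ 13.8 299.4] mean [-2.000e-01  2.535e+02] z med/max 84.8 94.2
jaw 242 min [-36.4  42. ] max [38.1 71.9] mean [-0.1 56.8] z med/max 38.8 44.0
```

View pics/s22.png

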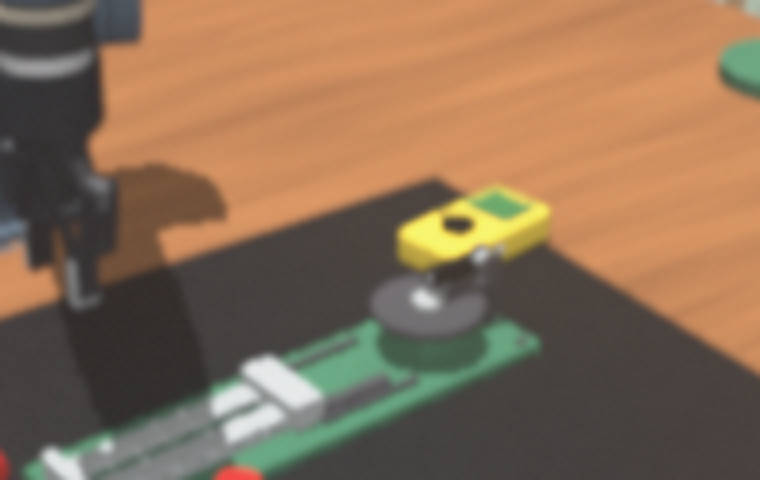

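View pics/t22.png

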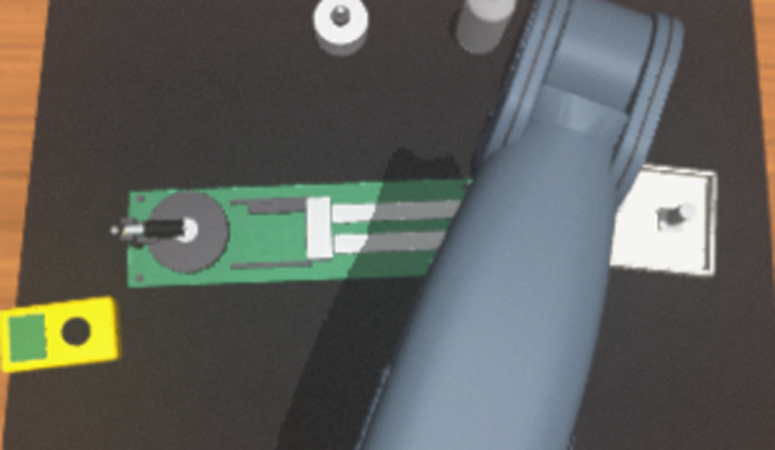

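The handle and jaw readings match the start. One last look at the tray and the bystanders.

```bash
python3 -m crank '[[[0.3,5,0,-1,0],[0.3,10,-1,-2,0],[0.3,15,-2,-2,0],[0.3,15,-2,-2,0]]]'; python3 tray.py; python3 -c "
from h import *
show()
im,_=capture('scene'); save('s23',cv2.resize(im[100:340,130:450],None,fx=2.5,fy=2.5,interpolation=cv2.INTER_CUBIC))"
```

```text
time_s: 46.78
tcp_pos: [0.4866, 0.0384, 0.224]
ee_rot: [2.124, 2.28, -0.028]
wrist_force: [0.6, 0.0, 0.0]
width: 0.0557
328 ((533.88623046875, -330.2361755371094), (177.9419708251953, 132.92938232421875), 84.84507751464844)
[([0.541, -0.336, 0.0], 0.58)]
high pts 114 [ 0.535 -0.328  0.068]
t 46.88 tcp [0.4876 0.0354 0.2237] x [-0.066  0.997 -0.032] y [0.998 0.066 0.004] z [ 0.006 -0.032 -0.999] F [-0.3 -0.2  0. ] w 0.0557 j [-0.05 -0.05 -0.05  1.57 -0.03  1.46]
```

View pics/s23.png

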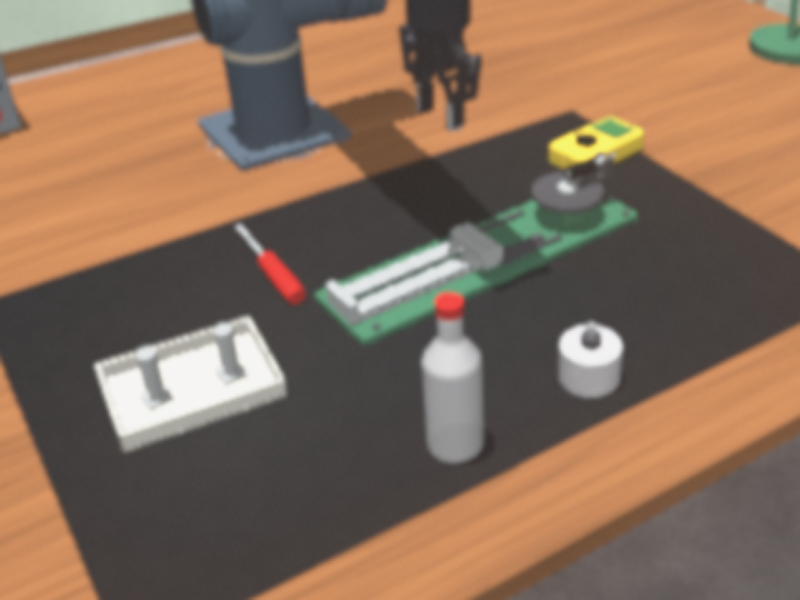

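Both dogs stand in the tray at (150,375) and (228,350). The slot is empty, the jaw is home, the handle is folded and the bystanders look untouched. Handing in.

```bash
python3 -c "
from bench import env
print(env.finish_job())"
```

```text
the job is handed in; nothing more can be done
None
```

I finished the whole job in the order asked and handed it in at about 47 s of the 208 s allowed. No verdict came back.

1. **Handle up:** I lifted the handle by its grip, but the fingers slid off it partway up. I pushed it the rest of the way with closed fingers until it stood upright on its latch.
2. **Jaw back:** I cranked the wheel counter-clockwise to its stop at about 7.5 rad, and the picture showed the jaw fully back.
3. **Dogs out:** Two dogs were present. I slid each one out of the mouth and stood it in the tray.
4. **Jaw home and handle down:** I cranked the wheel back to its stop, at about 0 rad, and folded the handle flat over it.

**Last checks**
- **Jaw:** its depth outline is centred 56.8 mm along the fixture, against 57 mm when home.
- **Handle:** its depth outline matches the start, at about 85 mm high with the same extent.
- **Dogs and tray:** both dogs stand upright in the tray. The tray moved less than 1 mm from where I first measured it.
- **Bystanders:** the bottle, meter, screwdriver and motor look unmoved, but I only compared them by eye.
- **Forces:** the highest wrist force I read was about 20 N. I read it only at the end of each move.

**Flaws and disagreements**
- **Tool tilt:** pushing the handle up left the tool tilted by about 2°. I allowed for that in later moves.
- **Networks:** some of their reports were a few millimetres to about a centimetre off the depth measurements, and a few were plainly wrong. I went by the depth.

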